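# Load the tape unwinder and press its keyed spindle home

## Robot

A 6-joint arm with a two-finger parallel gripper is mounted at the origin on a cart in front of the work surface, level with it; the furniture and walls round the work are solid. World frame = base frame: x ahead of the robot, y to its left, z up, the work surface at z = 0. Lengths are in m, angles in rad, forces in N, time in s.
With the tool pointing down it reaches from about 0.375 to 0.975 m from the base axis. Payload 3.8 kg.
Tool frame: the origin (TCP) lies on the centre line of the jaws, within the pads' length; the fingertips stand 14 mm ahead of it and the grasp point (between the pads) lies 5 mm behind it (bot.finger_overhang is the distance from the TCP to the fingertips, in m); y points along the fingers, x is the direction in which the jaws open and shut, and the axes are right-handed (so a half turn about y gives the same grasp; the last joint's range is limited). The gripper opens to 85 mm and grips with 20 to 120 N. Pads are 22 mm wide; open, the fingers measure 114 mm over their backs; the gripper's body (76 mm by 85 mm) begins 54 mm behind the grasp point. The pads swing forward as they close: fully open they stand 13 mm farther back than shut.
Start: joints at [1.108, 0.264, 1.604, -0, 1.274, -0.037], TCP at [0.279, 0.615, 0.245] pointing down, gripper open.
Joint ranges: [-2.63, 2.63], [-0.94, 2.18], [0.31, 2.57], [-1.31, 4.45], [0, 2.66], [-2.55, 2.55]. Speed limits (rad/s): [2.57, 2.57, 3.14, 3.14, 3.14, 3.14].

## Interface

Orientations are given as a rotation vector (axis times angle).
In Python, from workcell import readout, read_camera, bot, spotter gives the robot as it stands.
- The arm moves only by the tool jog_arm, never from a script. Its argument "increments" is a list of rows, each a list of 7 numbers: the shift along the tool's x, y, z in m, then the turn, a rotation vector about the tool's x, y, z in rad, then the opening, from 0 (shut) to 1 (fully open). A call has 1 to 10 rows; each row shifts and turns the pose as measured when the row begins, along the tool's axes as they then stand; what a row does not reach is not made up. A row lasts 1/8 s, in which the tool goes at most 62.5 mm and 10.7 degrees, less where a joint would pass 70% of its speed; a pose out of reach is approached as far as the arm can. A call with a gripper value outside its range is refused whole. The fingers move at their own pace and stop on an object; "force" is the grip in N (left out, the last holds). Time passes only in rows, so rows that do not move let the fingers close. It gives the time, the measured TCP pose, the force and the opening at its end, in the units of the state.
- readout.read_state(): the state, without advancing time (a new reading comes with each control period).
- read_camera(name): name is "side" or "top"; returns a dict with "img" (480x640x3 uint8, blue, green, red), "range_z" (480x640 float32, m along the optical axis (not along the pixel's ray), 0 where there is no reading), "fx", "fy", "cx", "cy" (pixels), "world_from_camera" (4x4, takes a point from camera to world coordinates). Camera axes: x right, y down, z forward; pixel columns grow to the right and rows downward; lengths in m; the calibration is good to about 2 mm. A picture is of the moment at which its call begins.
- bot.finish_job(): hands the job in, once; it reports no verdict.
Trained networks look in a picture, given as the dict that the camera call returned (one of the last four; its "shot" number tells which), for a name from the list of things; names that differ only in an ending like _2 or _b are one class to them, and where a whole thing is asked for, a point or a joint stands for the part that bears it (a point fixed in the world has none). Each returns a list of dicts, best first, with "p" (0 to 1); they miss things now and then, are a little off and sometimes report something else, mostly with a low value. They report only what shows in the picture. A call takes as long as a camera call.
- spotter.masks_of(picture, thing): "mask" (480x640 bool, what is visible of it) and "location" ([column, row] in pixels, amid what is visible of it).
- spotter.spot_point(picture, thing): "location" ([column, row] in pixels: a listed point, or the origin of a listed thing).
The state is a dict: "time": time; "q": joint angles; "joint_vel": joint speeds; "joint_torque": joint torques, N m; "tool_pos": TCP position; "tcp_rot": TCP orientation; "wrist_force": force on the tool from outside, world axes, zero at the start; "torque": the same for the moment, N m; "width": opening from 0.0 (shut) to 1.0 (fully open).
Only numpy, scipy, OpenCV 4.12 (cv2) and the standard library are available. Lean on these libraries where they do the work, as an engineer would, in place of code of your own. Each camera call takes 0.05 s, during which the arm holds its last target. There are 200 camera calls.

## Task

Load the tape unwinder: first lay the smaller of the two masking-tape rolls flat on its turntable, down over the raised round boss, and let go of it. Then take the clamping spindle out of its wooden block, put its shaft in the turntable's bore, turn it under light pressure until the key slips into the keyway, and push it fully home against the spring until its collar sits on the boss. Finish while holding it: keep gripping the spindle and keep it pressed home, because the retaining pin is not in yet and the spring would lift it; leave the other things on the bench where they are.

Things in the scene. Friction and masses are not known exactly. Their poses are not given: they have to be found in the camera images.
- roll_center (a point): Centre of the smaller tape roll, half-way up its axis z: ring lying flat, 90 mm outside, 19 mm high, opening 66 mm (faceted inside, 60 mm free), wall 12 to 15 mm. Loose, 0.1 kg.
- roll_narrow: The same smaller roll; origin at the centre of its underside. Grip its wall from above, one finger inside the opening, no deeper than its upper 11 mm: on the turntable the 6 mm high boss fills the lower part of the opening.
- roll_wide: The other, larger tape roll (104 mm diameter, 25 mm high), lying flat; origin at the centre of its underside. Not needed; leave it. The two rolls may have changed places.
- unwinder: Fixed tape unwinder; origin on the bench, on the turntable's axis, z up. Grey base 112 mm wide, 15 mm high, from 67 mm on its -x side (near the robot) to 177 mm on +x; guide roller and tear-off blade, 85 mm high, 100 to 170 mm from the axis on the +x side. Turntable: aluminium disc 80 mm across, upper face 52 mm above the bench, where the roll lies; on it a steel boss, 56 mm diameter, 6 mm high.
- hub_mouth (a point): Centre of the boss's top, mouth of its bore, 58 mm above the bench; axes of the unwinder, they do not turn with the hub. Bore 23 mm diameter, 38 mm deep. Keyway open at the top, 9 mm wide, out to 17 mm from the axis, full depth; at an angle that is not given: within 30 degrees either side of +x. Turntable and boss turn only against a brake (0.15 N m).
- plunger (a joint): Spring plunger in the bore, metres pressed down: 0 when free (its top 25 mm below the mouth, pushing up with 5 N once touched), 0.009 when the spindle is home (9.5 N); stop at 0.011.
- spindle_grip (a point): Centre of the clamping spindle's black wing grip: 46 mm long (x), 14 mm thick (y), 30 mm high. z up along the shaft; x points to the key's side, marked by a notch in the flange's rim. Aluminium flange, 78 mm diameter, from 15 to 20 mm below this point. Home: this point 35 mm above the bore's mouth, flange 2 mm clear of the roll.
- spindle: The spindle, 0.22 kg, standing loosely (about 2 mm) in the block; origin at the shaft's tip, z up, x to the key. Heights from the tip: shaft 20 mm diameter 0 to 34 mm (first 4 mm tapered from 14 mm), collar 40 mm diameter 34 to 49 mm, flange to 54, grip to 84. In the block the collar rests on the block's top.
- spindle_tip (a point): Centre of the shaft's lower end, 69 mm below spindle_grip, same axes; 34 mm below the bore's mouth when home (collar on the boss). Key: 6 mm wide, out to 15 mm from the axis on the +x side, from 8 to 28 mm above the tip, so the first 8 mm enter the bore at any angle.
- block: Fixed wooden block, 112 x 76 mm, 45 mm high; origin on the bench below the centre of the 34 mm wide, 38 mm deep hole where the spindle stands; three small empty pencil holes on its +x side.
- tester_pot: Tester pot of paint with a red screw lid, 49 mm diameter, 60 mm high; origin at its underside. Leave it.
- notes: Block of sticky notes, 50 x 52 x 18 mm; origin at its underside. Leave it.
- stirrer: Beech paint stirring stick, 198 mm long along its y, 9 mm thick; origin at its underside. Leave it.
- pen: Red and black marker pen, 136 mm long along its y, 12 mm thick; origin at its underside. Leave it.
- measure: Yellow pocket tape measure, 78 x 54 x 62 mm; origin at its underside. Leave it.

How it is judged:
On the way, in this order (a step that is already met when the one before it is completed fails the run):
1. the smaller roll lies flat on the turntable over the boss, let go, while the spindle is not yet in the bore (horizontal distance between roll_center and hub_mouth below 0.007 m and z of roll_center in the frame of hub_mouth between 0.001 and 0.006 m and angle between roll_center's own z axis and vertical below 0.06 rad and contact force between the fingers and roll_narrow below 0.1 N and horizontal distance between spindle_tip and hub_mouth above 0.05 m), for 0.2 s.
2. the key has entered the keyway (the shaft is deeper than its plain end) (z of spindle_tip in the frame of hub_mouth below -0.012 m and horizontal distance between spindle_tip and hub_mouth below 0.004 m), for 0.05 s.
At the end, for the whole second after the job is handed in: Wing gripped (grasp point within 30 mm), spindle pressed home: tip over 32.5 mm below the bore's mouth (home 34), 3 mm from the axis, upright to 0.05 rad, plunger over 7.5 mm down, over 4 N on the unwinder. Small roll flat on the turntable, centred to 7 mm, 2.5 mm in height, untouched (z of spindle_tip in the frame of hub_mouth below -0.0325 m and horizontal distance between spindle_tip and hub_mouth below 0.003 m and angle between the z axis of spindle_grip and the z axis of hub_mouth, either way round below 0.05 rad and value of joint plunger above 0.0075 m and contact force between the fingers and spindle above 2 N and distance between the grasp point and spindle_grip below 0.03 m and contact force between spindle and unwinder above 4 N and horizontal distance between roll_center and hub_mouth below 0.007 m and z of roll_center in the frame of hub_mouth between 0.001 and 0.006 m and angle between roll_center's own z axis and vertical below 0.06 rad and contact force between each of the arm, the fingers and roll_narrow below 0.1 N); the arm keeps its last pose, push and grip.
It fails at once if one of the other loose things on the bench is shifted by more than 20 mm (distance of any of tester_pot, notes, stirrer, pen, measure, roll_wide from where it was at the start of the episode above 0.02 m).
It also fails if it takes over 67 s, if anything falls off the work surface, if the arm or the gripper's body presses on something with over 40 N, if the wrist force passes 120 N, or if a joint passes its speed limit or range.

## Working session

There is one attempt and no reset: what is moved stays moved. The work goes in short steps, Python scripts to look and compute and a tool call to move; the robot and the scene stay as the last step left them, time stands still between calls to the robot, and variables do not carry over. Pictures are saved under pics/ and viewed, about 8 in all and at most 12, crops included, and the job is handed in when it is done.

Besides the shell and the picture viewer there is one more tool, called after ">>>" in YAML: its name, and indented under it one key for each argument. jog_arm: Moves the arm, as the interface text tells. Its arguments: {"type":"object","properties":{"increments":{"type":"array"},"force":{"type":"number"}},"required":["increments"]}

```bash
mkdir -p pics
cat > h.py <<'E'
import numpy as np, cv2
from workcell import readout, read_camera, bot, spotter
def pts(c):
    z=c["range_z"]; v,u=np.mgrid[0:480,0:640]
    P=np.stack([(u-c["cx"])/c["fx"]*z,(v-c["cy"])/c["fy"]*z,z,np.ones_like(z)],-1)
    return (P@np.array(c["world_from_camera"]).T)[...,:3]
E
python3 - <<'E'
from h import *
s=readout.read_state(); print(s)
for n in ["top","side"]:
    c=read_camera(n); cv2.imwrite(f"pics/{n}0.png",c["img"]); P=pts(c)
    np.savez(f"{n}0.npz",P=P,z=c["range_z"],img=c["img"],T=c["world_from_camera"],K=[c["fx"],c["fy"],c["cx"],c["cy"]])
    print(n,np.round(c["world_from_camera"],3).tolist(),c["fx"],c["cx"],c["cy"])
    for t in ["roll_narrow","roll_wide","unwinder","hub_mouth","spindle_grip","spindle","block","tester_pot","notes","stirrer","pen","measure"]:
        m=spotter.masks_of(c,t)[:2] if t!="hub_mouth" else []
        for r in m:
            k=r["mask"]&(c["range_z"]>0); q=P[k]
            if len(q): print(t,round(r["p"],2),r["location"],np.round(np.r_[np.percentile(q,2,0),np.percentile(q,98,0)],3))
        for r in spotter.spot_point(c,t)[:2]:
            u,v=map(int,r["location"]); print("   pt",t,round(r["p"],2),r["location"],np.round(P[v,u],3))
E
```

```text
{'time': 0.0, 'q': array([ 1.10809609e+00,  2.64800871e-01,  1.60539078e+00,  4.55034165e-06,
        1.27373224e+00, -3.68773050e-02]), 'joint_vel': array([ 0.00105296, -0.0010987 ,  0.00178428, -0.00148035,  0.0009976 ,
       -0.00136613]), 'joint_torque': array([-3.08168965e-04, -5.15119851e+01, -3.67308605e+01,  6.29268106e-05,
        1.31504866e-02, -7.12871415e-07]), 'tool_pos': array([0.27848769, 0.6140841 , 0.2439208 ]), 'tcp_rot': array([-1.38228547, -0.88858034,  0.89187849]), 'wrist_force': array([ 0.20336298,  0.39884227, -0.66394533]), 'torque': array([-0.01087688,  0.03494608, -0.01902027]), 'width': 0.9986038895407815}
top [[0.03, -0.996, 0.083, 0.43], [-1.0, -0.03, 0.007, 0.026], [-0.005, -0.083, -0.997, 1.355], [0.0, 0.0, 0.0, 1.0]] 614.4388062721274 340.5046540854573 239.07247720541096
roll_narrow 0.77 [257.8, 218.2] [ 0.568  0.173 -0.003  0.652  0.26   0.024]
   pt roll_narrow 0.57 [261.4, 205.6] [0.613 0.214 0.006]
roll_wide 0.79 [237.1, 284.4] [0.376 0.175 0.    0.473 0.274 0.031]
   pt roll_wide 0.98 [252.0, 289.2] [0.427 0.227 0.   ]
unwinder 0.97 [351.1, 225
[... 2656 characters left out ...]
  0.459 -0.066  0.012]
   pt block 0.58 [355.2, 196.8] [ 0.494 -0.256  0.028]
   pt tester_pot 0.66 [293.6, 210.4] [0.432 1.24  1.021]
notes 0.63 [387.0, 252.9] [ 0.354 -0.058 -0.002  0.406  0.02   0.02 ]
   pt notes 0.86 [387.4, 253.2] [0.385 0.002 0.018]
   pt notes 0.61 [360.5, 194.4] [ 0.479 -0.254  0.039]
stirrer 0.96 [387.2, 229.9] [ 0.305 -0.186 -0.004  0.457 -0.066  0.012]
   pt stirrer 0.58 [386.3, 228.3] [ 0.391 -0.123  0.011]
pen 0.47 [392.6, 283.0] [0.311 0.096 0.001 0.435 0.135 0.015]
measure 0.74 [240.9, 332.9] [ 0.681  0.342 -0.001  0.752  0.38   0.063]
measure 0.28 [389.1, 232.9] [ 0.308 -0.189 -0.004  0.46  -0.068  0.012]
   pt measure 0.64 [237.1, 343.6] [0.721 0.379 0.016]
```

Run:
```python
import cv2,numpy as np
i=cv2.imread("pics/top0.png"); s=cv2.imread("pics/side0.png")
cv2.imwrite("pics/a.png",cv2.resize(i[130:350,170:560],None,fx=2.05,fy=2.05,interpolation=cv2.INTER_CUBIC))
def z(a,u,v,w,f): return cv2.resize(a[v-w:v+w,u-w:u+w],(f,f),interpolation=cv2.INTER_CUBIC)
cv2.imwrite("pics/b.png",np.vstack([np.hstack([z(i,346,246,30,300),z(i,500,264,30,300)]),np.hstack([z(s,338,240,35,300),z(s,360,185,35,300)])]))
for n in ["top","side"]:
    d=np.load(n+"0.npz"); P=d["P"]; 
    m=(abs(P[...,2])<.02)&(P[...,0]>.3)&(P[...,0]<.8)&(abs(P[...,1])<.4)&(d["z"]>0); q=P[m]
    q=q[abs(q[:,2]-np.median(q[:,2]))<.008]
    A=np.c_[q[:,:2],np.ones(len(q))]; print(n,"bench plane",np.linalg.lstsq(A,q[:,2],rcond=None)[0],np.median(q[:,2]))
```

```text
top bench plane [-0.00046783 -0.00122272  0.00088209] 0.0005976073370357327
side bench plane [-0.00108064  0.0003234  -0.00044878] -0.001084615936979172
```

View pics/a.png

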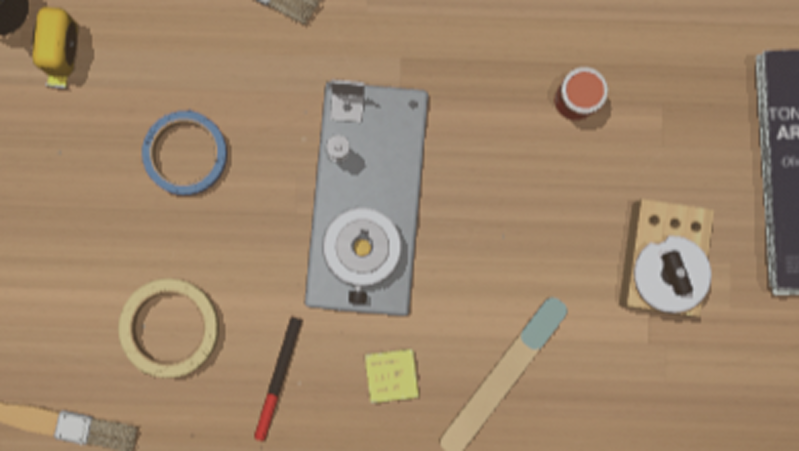

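View pics/b.png

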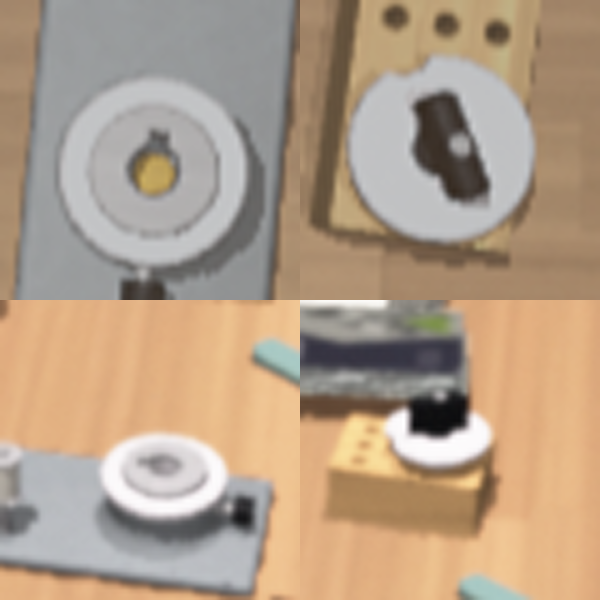

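View pics/side0.png

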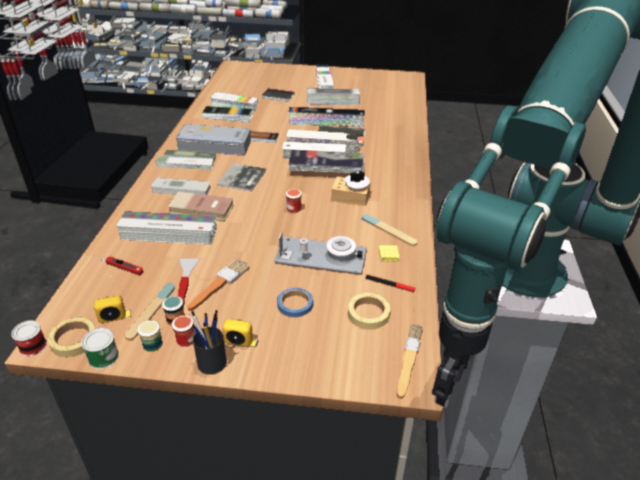

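```bash
cat >> h.py <<'E'
def ortho(img,T,K,x0,y0,z,half=.07,px=.0005):
    """world-plane picture: row grows with x, col grows with y, centre (x0,y0)"""
    n=int(half/px); g=np.arange(-n,n+1)*px
    X,Y=np.meshgrid(x0+g,y0+g,indexing="ij")
    C=np.stack([X,Y,np.full_like(X,z),np.ones_like(X)],-1)@np.linalg.inv(T).T
    u=K[0]*C[...,0]/C[...,2]+K[2]; v=K[1]*C[...,1]/C[...,2]+K[3]
    return cv2.remap(img,u.astype(np.float32),v.astype(np.float32),cv2.INTER_CUBIC)
def circ(o,r,x0,y0,px=.0005,rng=.012,sign=0):
    g=cv2.GaussianBlur(cv2.cvtColor(o,cv2.COLOR_BGR2GRAY).astype(np.float32),(0,0),2)
    a=np.linspace(0,2*np.pi,180,endpoint=False); c=o.shape[0]//2; best=(-1,)
    R=np.arange(-rng,rng+1e-9,px)
    for dx in R:
        for dy in R:
            f=lambda q:cv2.remap(g,(c+(dy+q*np.sin(a))/px).astype(np.float32)[None],(c+(dx+q*np.cos(a))/px).astype(np.float32)[None],cv2.INTER_LINEAR)[0]
            d=f(r-.0015)-f(r+.0015); s=np.median(d*sign if sign else abs(d))
            if s>best[0]: best=(s,x0+dx,y0+dy)
    return np.round(best,4)
E
python3 - <<'E'
from h import *
for n in ["top","side"]:
    d=np.load(n+"0.npz"); T,K,img=d["T"],d["K"],d["img"]
    for nm,x,y,z,r in [("disc",.52,.02,.052,.04),("boss",.52,.02,.058,.028),("roll out",.61,.217,.019,.045),("roll out",.61,.217,.0,.045),("flange",.492,-.292,.065,.039)]:
        o=ortho(img,T,K,x,y,z); print(n,nm,z,circ(o,r,x,y))
    cv2.imwrite(f"pics/o_{n}.png",np.hstack([cv2.resize(ortho(img,T,K,.52,.02,.058,.03,.0002),(400,400)),cv2.resize(ortho(img,T,K,.492,-.292,.095 ,.05,.0002),(400,400))]))
    # grip yaw: dark pixels on grip top plane
    o=ortho(img,T,K,.492,-.292,.095,.04); g=o.max(-1); m=(g<75); p=np.argwhere(m); p=p[np.hypot(*(p-80).T)<60]
    w,V=np.linalg.eigh(np.cov(p.T)); print("grip c",(p.mean(0)-80)*.0005+[.492,-.292],"yaw",np.degrees(np.arctan2(V[1,1],V[0,1])),np.sqrt(w)*.0005,len(p))
    # base edges yaw
E
python3 -c "
import cv2,numpy as np
cv2.imwrite('pics/oo.png',np.vstack([cv2.imread('pics/o_%s.png'%n)[:,:,:] for n in('top','side')])[:600 if 0 else None][::1,::1])
a=cv2.imread('pics/oo.png');cv2.imwrite('pics/oo.png',cv2.resize(a,(600,600)))"
```

```text
top disc 0.052 [4.04003e+01 5.16000e-01 2.20000e-02]
top boss 0.058 [20.802   0.5145  0.0225]
top roll out 0.019 [19.7906  0.6085  0.2105]
top roll out 0.0 [23.8804  0.6105  0.211 ]
top flange 0.065 [34.9218  0.497  -0.295 ]
grip c [ 0.49436694 -0.29045667] yaw -155.94656889257354 [0.00551152 0.01232495] 2435
side disc 0.052 [3.26868e+01 5.13000e-01 3.05000e-02]
side boss 0.058 [23.4551  0.5125  0.032 ]
side roll out 0.019 [21.0087  0.6105  0.2215]
side roll out 0.0 [35.0511  0.61    0.219 ]
side flange 0.065 [27.9045  0.4915 -0.2845]
grip c [ 0.49185658 -0.27815466] yaw -163.1794943306674 [0.00833549 0.0117588 ] 4316
```

View pics/oo.png

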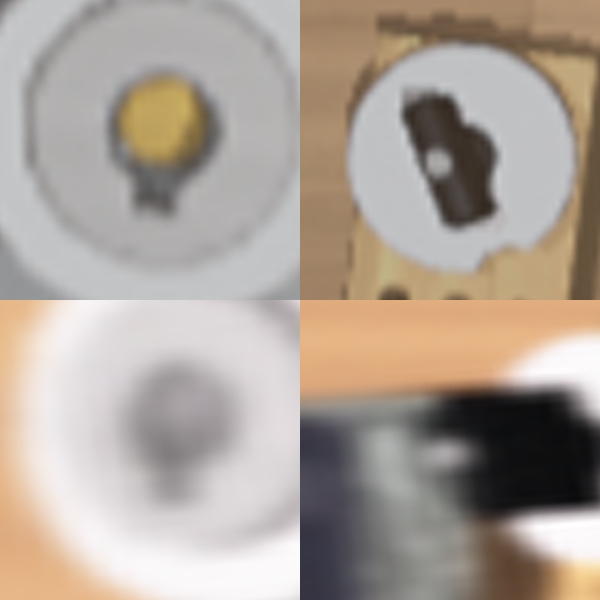

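```bash
cat >> h.py <<'E'
from scipy.spatial.transform import Rotation as Ro
def goal(p,yaw):
    """tool-frame steps to world p, tool y down, tool x (jaws) at world angle yaw (mod pi)"""
    s=readout.read_state(); R=Ro.from_rotvec(s["tcp_rot"]).as_matrix()
    best=None
    for k in (0,np.pi):
        a=yaw+k; X=np.array([np.cos(a),np.sin(a),0]); Y=np.array([0,0,-1.]); G=np.c_[X,Y,np.cross(X,Y)]
        r=Ro.from_matrix(R.T@G).as_rotvec()
        if best is None or np.linalg.norm(r)<np.linalg.norm(best): best=r
    d=R.T@(np.array(p)-s["tool_pos"])
    print("t",round(s["time"],2),"pos",s["tool_pos"].round(4),"R x",R[:,0].round(3),"y",R[:,1].round(3),"w",round(s["width"],3),"q6",s["q"][5].round(2),"F",s["wrist_force"].round(1))
    print("  shift",d.round(4),"turn",best.round(3),"deg",np.degrees(best).round(1))
E
python3 - <<'E'
from h import *
from scipy.optimize import least_squares
print(bot.finger_overhang,[a for a in dir(bot) if a[0]!='_'])
for n in ["top","side"]:
    d=np.load(n+"0.npz"); T,K,img=d["T"],d["K"],d["img"]
    o=ortho(img,T,K,.61,.215,.019,.07); hsv=cv2.cvtColor(o,cv2.COLOR_BGR2HSV)
    m=((hsv[...,0]>95)&(hsv[...,0]<130)&(hsv[...,1]>80)).astype(np.uint8)
    c=max(cv2.findContours(m,0,2)[0],key=cv2.contourArea); e=cv2.fitEllipse(c)
    print(n,"blue",.61+(e[0][1]-140)*.0005,.215+(e[0][0]-140)*.0005,np.array(e[1])*.5,e[2])
goal((.61,.253,.12),np.pi/2)
E
```

```text
0.014 ['MotionError', 'finger_overhang', 'finish_job']
top blue 0.6151714324951172 0.21574960327148437 [77.91024017 80.9852829 ] 114.03981018066406
side blue 0.6104889984130859 0.2251078643798828 [82.32531738 97.47293854] 79.80479431152344
t 2.4 pos [0.2788 0.6147 0.2453] R x [ 0.413  0.911 -0.   ] y [-0. -0. -1.] w 0.998 q6 -0.04 F [ 0.1 -0.8  0.9]
  shift [-0.1926  0.1253 -0.451 ] turn [-0.    -0.426 -0.   ] deg [ -0.  -24.4  -0. ]
```

>>> jog_arm:
  increments:
    - [-0.02,0.008,-0.045,0,0,0,1]
    - [-0.02,0.008,-0.045,0,0,0,1]
    - [-0.02,0.008,-0.045,0,0,0,1]
    - [-0.02,0.008,-0.045,0,0,0,1]
    - [-0.02,0.008,-0.045,0,0,0,1]
    - [-0.02,0.008,-0.045,0,0,0,1]
    - [-0.02,0.008,-0.045,0,0,0,1]
    - [-0.02,0.008,-0.045,0,0,0,1]
    - [-0.02,0.008,-0.045,0,0,0,1]
    - [-0.01,0.008,-0.045,0,0,0,1]

```text
time: 3.65
tool_pos: [0.6195, 0.2502, 0.1652]
tcp_rot: [-1.376, -0.901, 0.889]
wrist_force: [0.2, 1.0, 0.3]
width: 0.997
```

```bash
python3 -c "
from h import *
goal((.612,.253,.12),np.pi/2)"
```

```text
t 3.65 pos [0.6195 0.2502 0.1652] R x [0.407 0.914 0.007] y [ 0.005  0.006 -1.   ] w 0.997 q6 -0.81 F [0.2 1.  0.3]
  shift [-0.0008  0.0451  0.0081] turn [ 0.003 -0.419  0.007] deg [  0.2 -24.    0.4]
```

>>> jog_arm:
  increments:
    - [0,0.015,0,0,-0.14,0,0.55]
    - [0,0.015,0,0,-0.14,0,0.55]
    - [0,0.015,0,0,-0.14,0,0.55]
    - [0,0,0,0,0,0,0.55]
    - [0,0,0,0,0,0,0.55]

```text
time: 4.28
tool_pos: [0.6238, 0.2464, 0.119]
tcp_rot: [-1.208, -1.219, 1.205]
wrist_force: [0.3, -0.6, -0.3]
width: 0.55
```

Run:
```python
from h import *
goal((.612,.253,.12),np.pi/2)
s=readout.read_state(); p=s["tool_pos"]
out=[]
for n in ["top","side"]:
    c=read_camera(n); T=np.array(c["world_from_camera"]); C=np.linalg.inv(T)@np.r_[p+[0,0,-.014],1]
    u,v=c["fx"]*C[0]/C[2]+c["cx"],c["fy"]*C[1]/C[2]+c["cy"]; print(n,"tip pixel",u,v)
    P=pts(c); k=(c["range_z"]>0)&(np.hypot(P[...,0]-p[0],P[...,1]-p[1])<.07)&(P[...,2]>.06)&(P[...,2]<.16)
    q=P[k]; print(len(q),np.percentile(q,[1,50,99],0).round(3).tolist() if len(q) else 0)
    img=c["img"].copy(); cv2.drawMarker(img,(round(u),round(v)),(0,0,255),0,5)
    u,v=int(u),int(v); w=45
    out.append(cv2.resize(img[max(v-w,0):v+w,u-w:u+w],(400,400),interpolation=cv2.INTER_CUBIC))
cv2.imwrite("pics/c.png",np.hstack(out))
```

```text
t 4.28 pos [0.6238 0.2464 0.119 ] R x [-0.004  1.     0.006] y [ 0.006  0.006 -1.   ] w 0.55 q6 -1.24 F [ 0.3 -0.6 -0.3]
  shift [ 0.0066 -0.001   0.0118] turn [0.006 0.004 0.006] deg [0.4 0.2 0.3]
top tip pixel 239.19971180174713 192.4199753792861
34 [[0.61, 0.191, 0.11], [0.615, 0.208, 0.156], [0.625, 0.272, 0.16]]
side tip pixel 287.12658405803256 280.2744083249326
142 [[0.609, 0.216, 0.108], [0.617, 0.28, 0.128], [0.633, 0.303, 0.159]]
```

View pics/c.png

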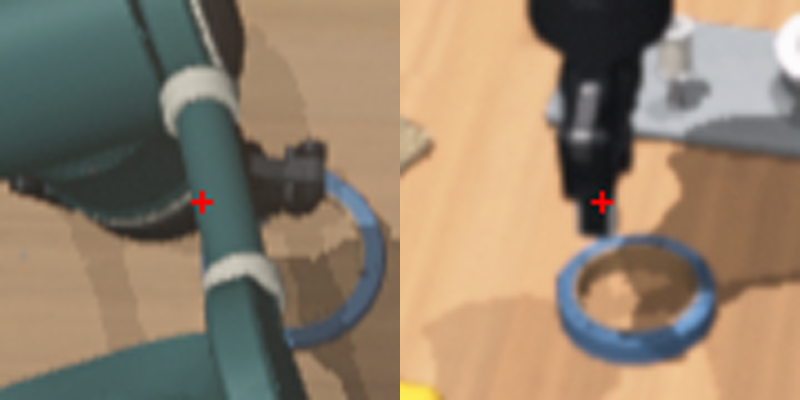

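Run:
```python
from h import *
s=readout.read_state(); p=s["tool_pos"]
for n in ["side","top"]:
    c=read_camera(n); P=pts(c); np.savez(f"{n}1.npz",P=P,z=c["range_z"],img=c["img"],T=c["world_from_camera"],K=[c["fx"],c["fy"],c["cx"],c["cy"]])
    k=(c["range_z"]>0)&(np.hypot(P[...,0]-p[0],P[...,1]-p[1])<.09)
    for a in np.arange(.09,.2,.01):
        q=P[k&(P[...,2]>a)&(P[...,2]<a+.01)]
        if len(q): print(n,a.round(2),len(q),np.r_[q.min(0),q.max(0)].round(3),np.median(q,0).round(3))
```

```text
side 0.1 8 [0.612 0.223 0.107 0.631 0.279 0.11 ] [0.625 0.276 0.108]
side 0.11 36 [0.611 0.217 0.11  0.633 0.285 0.12 ] [0.617 0.277 0.116]
side 0.12 34 [0.611 0.22  0.12  0.633 0.287 0.13 ] [0.617 0.281 0.125]
side 0.13 30 [0.611 0.214 0.13  0.632 0.289 0.139] [0.617 0.281 0.134]
side 0.14 6 [0.61  0.219 0.14  0.627 0.278 0.149] [0.615 0.224 0.142]
side 0.15 29 [0.608 0.215 0.15  0.631 0.304 0.16 ] [0.613 0.298 0.156]
side 0.16 43 [0.609 0.274 0.16  0.633 0.308 0.17 ] [0.619 0.3   0.163]
side 0.17 51 [0.604 0.225 0.171 0.633 0.31  0.18 ] [0.612 0.28  0.176]
side 0.18 65 [0.604 0.226 0.18  0.638 0.311 0.19 ] [0.616 0.28  0.184]
side 0.19 69 [0.602 0.233 0.19  0.639 0.315 0.2  ] [0.615 0.277 0.195]
side 0.2 108 [0.602 0.239 0.2   0.64  0.317 0.21 ] [0.617 0.303 0.206]
top 0.11 2 [0.614 0.214 0.11  0.617 0.215 0.115] [0.615 0.214 0.113]
top 0.12 5 [0.612 0.208 0.123 0.617 0.217 0.126] [0.614 0.214 0.124]
top 0.13 1 [0.617 0.208 0.132 0.617 0.208 0.132] [0.617 0.208 0.132]
top 0.14 3 [0.616 0.203 0.141 0.617 0.208 0.15 ] [0.617 0.205 0.148]
top 0.15 25 [0.61  0.19  0.151 0.625 0.298 0.16 ] [0.616 0.208 0.158]
top 0.16 29 [0.61  0.191 0.16  0.625 0.302 0.17 ] [0.617 0.209 0.163]
top 0.17 11 [0.61  0.186 0.173 0.613 0.3   0.18 ] [0.611 0.196 0.173]
top 0.18 9 [0.61  0.182 0.182 0.612 0.305 0.189] [0.611 0.19  0.187]
top 0.19 26 [0.61  0.187 0.193 0.635 0.305 0.2  ] [0.613 0.195 0.197]
top 0.2 86 [0.608 0.178 0.2   0.635 0.311 0.21 ] [0.618 0.188 0.208]
```

Run:
```python
from h import *
for n in ["top0","side0","side1"]:
    d=np.load(n+".npz"); T,K=d["T"],d["K"]; i=d["img"].astype(int); b=np.clip(i[...,0]-i[...,2]+100,0,255).astype(np.uint8); b=cv2.merge([b]*3)
    for z,r,s in [(.019,.045,1),(.019,.033,-1),(.0,.045,1)]:
        o=ortho(b,T,K,.612,.217,z); print(n,z,r,circ(o,r,.612,.217,sign=s))
```

```text
top0 0.019 0.045 [67.3302  0.613   0.2165]
top0 0.019 0.033 [30.5493  0.611   0.2125]
top0 0.0 0.045 [65.6457  0.616   0.2195]
side0 0.019 0.045 [62.8244  0.6115  0.2215]
side0 0.019 0.033 [49.7312  0.608   0.224 ]
side0 0.0 0.045 [55.3802  0.612   0.218 ]
side1 0.019 0.045 [47.5617  0.6115  0.221 ]
side1 0.019 0.033 [37.2265  0.6165  0.221 ]
side1 0.0 0.045 [55.4962  0.6115  0.218 ]
```

>>> jog_arm:
  increments:
    - [0.0105,0.02,0.011,0.006,0.004,0.006,0.55]
    - [0,0.03,0,0,0,0,0.55]
    - [0,0.025,0,0,0,0,0.55]
    - [0,0,0,0,0,0,0.55]
  force: 25

```text
time: 4.97
tool_pos: [0.6099, 0.2598, 0.0404]
tcp_rot: [-1.209, -1.209, 1.21]
wrist_force: [-0.1, 0.1, -0.3]
width: 0.55
```

```bash
python3 -c "
from h import *
goal((.613,.257,.024),np.pi/2)"
```

```text
t 4.97 pos [0.6099 0.2598 0.0404] R x [-0.  1. -0.] y [-0.001 -0.    -1.   ] w 0.55 q6 -1.21 F [-0.1  0.1 -0.3]
  shift [-0.0028  0.0164 -0.0031] turn [-0.001  0.    -0.   ] deg [-0.  0. -0.]
```

>>> jog_arm:
  increments:
    - [-0.003,0.01,-0.003,0,0,0,0.55]
    - [0,0.0065,0,0,0,0,0.55]
    - [0,0,0,0,0,0,0.0]
    - [0,0,0,0,0,0,0.0]
    - [0,0,0,0,0,0,0.0]
    - [0,0,0,0,0,0,0.0]
    - [0,0,0,0,0,0,0.0]
    - [0,0,0,0,0,0,0.0]
  force: 25

```text
time: 5.98
tool_pos: [0.6146, 0.2579, 0.0256]
tcp_rot: [-1.21, -1.212, 1.207]
wrist_force: [-0.3, 0.6, -1.8]
width: 0.151
```

```bash
python3 -c "
from h import *
goal((.613,.257,.024),np.pi/2)"
```

```text
t 5.97 pos [0.6146 0.2579 0.0256] R x [0.    1.    0.001] y [ 0.003  0.001 -1.   ] w 0.151 q6 -1.21 F [-0.3  0.6 -1.8]
  shift [-0.0009  0.0016  0.0016] turn [ 0.003 -0.     0.001] deg [ 0.2 -0.   0.1]
```

>>> jog_arm:
  increments:
    - [0,-0.025,0,0,0,0,0]
    - [0,-0.04,0,0,0,0,0]
    - [0,-0.04,0,0,0,0,0]
    - [-0.035,0,0.02,0,0,0,0]
    - [-0.04,0,0.02,0,0,0,0]
    - [-0.04,0,0.02,0,0,0,0]
    - [-0.04,0,0.02,0,0,0,0]
    - [-0.035,0,0.02,0,0,0,0]
    - [0,0,0,0,0,0,0]

```text
time: 7.1
tool_pos: [0.5114, 0.0631, 0.1335]
tcp_rot: [-1.211, -1.215, 1.208]
wrist_force: [-0.0, -0.1, -2.2]
width: 0.15
```

Run:
```python
from h import *
goal((.5145,.064,.11),np.pi/2)
p=readout.read_state()["tool_pos"]
for n in ["side","top"]:
    c=read_camera(n); T=np.array(c["world_from_camera"]);K=[c["fx"],c["fy"],c["cx"],c["cy"]]
    i=c["img"].astype(int); b=cv2.merge([np.clip(i[...,0]-i[...,2]+100,0,255).astype(np.uint8)]*3)
    x,y=p[0],p[1]-.0385; zt=p[2]-.0256+.019
    for z,r,s in [(zt,.045,1),(zt-.019,.045,1)]: print(n,"expected",(x.round(4),y.round(4)),z.round(3),circ(ortho(b,T,K,x,y,z),r,x,y,sign=s))
    cv2.imwrite(f"pics/d_{n}.png",c["img"])
a,b=cv2.imread("pics/d_side.png"),cv2.imread("pics/d_top.png")
cv2.imwrite("pics/d.png",np.hstack([cv2.resize(a[180:300,270:390],(400,400),interpolation=2),cv2.resize(b[190:310,280:400],(400,400),interpolation=2)]))
```

```text
t 7.1 pos [0.5114 0.0631 0.1335] R x [-0.002  1.     0.001] y [ 0.005  0.001 -1.   ] w 0.15 q6 -1.5 F [-0.  -0.1 -2.2]
  shift [ 0.0009  0.0235 -0.003 ] turn [0.005 0.002 0.001] deg [0.3 0.1 0. ]
side expected (np.float64(0.5114), np.float64(0.0246)) 0.127 [3.85854e+01 5.09400e-01 2.76000e-02]
side expected (np.float64(0.5114), np.float64(0.0246)) 0.108 [18.5626  0.5089  0.0231]
top expected (np.float64(0.5114), np.float64(0.0246)) 0.127 [0.7815 0.5099 0.0241]
top expected (np.float64(0.5114), np.float64(0.0246)) 0.108 [0.7828 0.5114 0.0221]
```

View pics/d.png

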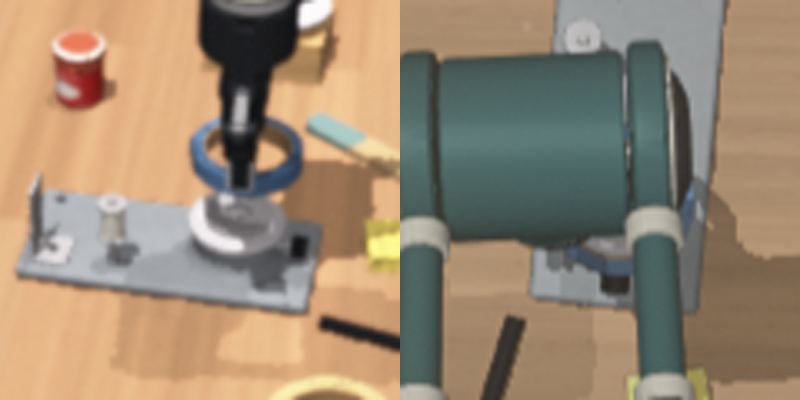

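>>> jog_arm:
  increments:
    - [0.0024,0.02,-0.0036,0.005,0.002,0.001,0]
    - [0,0.015,0,0,0,0,0]
    - [0,0.008,0,0,0,0,0]
    - [0,0,0,0,0,0,0]

```text
time: 7.7
tool_pos: [0.5181, 0.0701, 0.0868]
tcp_rot: [-1.206, -1.213, 1.212]
wrist_force: [0.1, -0.1, -1.3]
width: 0.152
```

```bash
python3 -c "
from h import *
goal((.515,.0655,.0776),np.pi/2)"
```

```text
t 7.7 pos [0.5181 0.0701 0.0868] R x [-0.005  1.     0.001] y [ 0.     0.001 -1.   ] w 0.152 q6 -1.49 F [ 0.1 -0.1 -1.3]
  shift [-0.0046  0.0092  0.0032] turn [0.    0.005 0.001] deg [0.  0.3 0.1]
```

>>> jog_arm:
  increments:
    - [-0.0045,0,0.003,0,0.005,0.001,0]
    - [0,0,0,0,0,0,0]

```text
time: 7.95
tool_pos: [0.5151, 0.0655, 0.0868]
tcp_rot: [-1.209, -1.209, 1.209]
wrist_force: [0.4, -1.2, -1.2]
width: 0.154
```

```bash
python3 -c "
from h import *
goal((.515,.0655,.0776),np.pi/2)"
```

```text
t 7.95 pos [0.5151 0.0655 0.0868] R x [ 0.  1. -0.] y [-0. -0. -1.] w 0.154 q6 -1.49 F [ 0.4 -1.2 -1.2]
  shift [0.     0.0092 0.0001] turn [-0. -0. -0.] deg [-0. -0. -0.]
```

>>> jog_arm:
  increments:
    - [0,0.003,0,0,0,0,0]
    - [0,0.003,0,0,0,0,0]

```text
time: 8.2
tool_pos: [0.516, 0.0654, 0.0817]
tcp_rot: [-1.211, -1.211, 1.207]
wrist_force: [0.5, 0.5, -0.9]
width: 0.153
```

>>> jog_arm:
  increments:
    - [0,0.002,0,0,0,0,0]
    - [0,0,0,0,0,0,0]

```text
time: 8.45
tool_pos: [0.5161, 0.0653, 0.0795]
tcp_rot: [-1.211, -1.211, 1.207]
wrist_force: [0.4, -0.2, -1.8]
width: 0.15
```

```bash
python3 -c "
from h import *
goal((.515,.0655,.0776),np.pi/2);print(readout.read_state()['torque'])"
```

```text
t 8.45 pos [0.5161 0.0653 0.0795] R x [0.001 1.    0.   ] y [ 0.003  0.    -1.   ] w 0.15 q6 -1.49 F [ 0.4 -0.2 -1.8]
  shift [0.0002 0.0019 0.0011] turn [ 0.003 -0.001  0.   ] deg [ 0.2 -0.   0. ]
[ 0.00343015 -0.05072473 -0.02445661]
```

>>> jog_arm:
  increments:
    - [0,0.0015,0.001,0,0,0,0]
    - [0,0.001,0,0,0,0,0]
    - [0,0,0,0,0,0,0]

```text
time: 8.82
tool_pos: [0.5158, 0.0651, 0.0773]
tcp_rot: [-1.213, -1.212, 1.207]
wrist_force: [1.1, 0.1, -1.4]
width: 0.154
```

>>> jog_arm:
  increments:
    - [0,0.001,0,0,0,0,0]
    - [0,0,0,0,0,0,0]

```text
time: 9.07
tool_pos: [0.516, 0.0651, 0.0768]
tcp_rot: [-1.213, -1.212, 1.207]
wrist_force: [-0.6, -0.0, 0.4]
width: 0.147
```

>>> jog_arm:
  increments:
    - [0,0,0,0,0,0,0.35]
    - [0,0,0,0,0,0,0.35]
    - [0,0,0,0,0,0,0.35]
    - [0,-0.03,0,0,0,0,0.35]
    - [0,-0.04,0,0,0,0,0.6]
    - [-0.06,-0.04,0,0,0,0,0.6]
    - [-0.06,-0.03,0,0,0,0,0.6]
    - [-0.06,0,0,0,0,0,0.6]
    - [-0.06,0,0,0,0,0,0.6]

```text
time: 10.2
tool_pos: [0.5164, -0.166, 0.2144]
tcp_rot: [-1.21, -1.219, 1.214]
wrist_force: [0.1, -0.1, -0.1]
width: 0.597
```

Run:
```python
from h import *
yaw=np.radians(23.5)+np.pi/2
goal((.495,-.291,.14),yaw)
for n in ["side","top"]:
    c=read_camera(n); T=np.array(c["world_from_camera"]);K=[c["fx"],c["fy"],c["cx"],c["cy"]]
    np.savez(f"{n}2.npz",P=pts(c),z=c["range_z"],img=c["img"],T=T,K=K)
    i=c["img"].astype(int); b=cv2.merge([np.clip(i[...,0]-i[...,2]+100,0,255).astype(np.uint8)]*3)
    print(n,"roll",circ(ortho(b,T,K,.515,.025,.071),.045,.515,.025,sign=1),"boss",circ(ortho(c["img"],T,K,.515,.025,.058),.028,.515,.025))
    P=pts(c); m=(b[...,0]>125)&(np.hypot(P[...,0]-.515,P[...,1]-.027)<.06)&(P[...,2]>.055); q=P[m]
    if len(q)>10:
        q=q[q[:,2]>np.percentile(q[:,2],60)-.004]; A=np.c_[q[:,:2]-[.515,.027],np.ones(len(q))]; print("  plane",np.linalg.lstsq(A,q[:,2],rcond=None)[0],len(q))
    cv2.imwrite(f"pics/e_{n}.png",c["img"])
a,b=cv2.imread("pics/e_side.png"),cv2.imread("pics/e_top.png")
cv2.imwrite("pics/e.png",np.hstack([cv2.resize(a[200:280,300:380],(400,400),interpolation=2),cv2.resize(b[205:295,300:390],(400,400),interpolation=2)]))
```

```text
t 10.2 pos [ 0.5164 -0.166   0.2144] R x [-0.009  1.    -0.002] y [ 0.006 -0.002 -1.   ] w 0.597 q6 -1.94 F [ 0.1 -0.1 -0.1]
  shift [-0.1247  0.0745  0.023 ] turn [ 0.005 -0.401 -0.003] deg [  0.3 -23.   -0.2]
side roll [4.87257e+01 5.13000e-01 3.00000e-02] boss [2.90411e+01 5.11000e-01 2.60000e-02]
  plane [ 0.00028874 -0.00742194  0.0691861 ] 192
top roll [3.22212e+01 5.14000e-01 2.60000e-02] boss [24.5885  0.5075  0.027 ]
  plane [ 0.00138354 -0.00589898  0.07192949] 394
```

View pics/e.png

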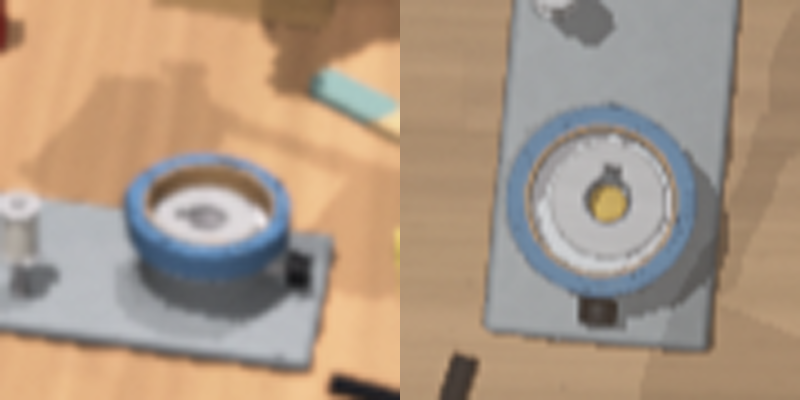

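Run:
```python
from h import *
for n in ["top0","top2","side0","side2"]:
    d=np.load(n+".npz"); P,T,K=d["P"],d["T"],d["K"]; g=cv2.cvtColor(d["img"],6)
    m=(d["z"]>0)&(np.hypot(P[...,0]-.495,P[...,1]+.29)<.035)&(P[...,2]>.083)&(P[...,2]<.105); q=P[m]
    if len(q)>5:
        (cx,cy),wh,a=cv2.minAreaRect((q[:,:2]*1000).astype(np.float32)); print(n,"grip",len(q),np.round([cx,cy],1),np.round(wh,1),round(a,1),"mean",(q.mean(0)*1000).round(1))
    m=(d["z"]>0)&(np.hypot(P[...,0]-.495,P[...,1]+.29)<.05)&(abs(P[...,2]-.064)<.007)&(d["img"].min(-1)>120); q=P[m]
    if len(q)>5:
        (cx,cy),r=cv2.minEnclosingCircle((q[:,:2]*1000).astype(np.float32)); print("   flange",len(q),round(cx,1),round(cy,1),round(r,1))
    if n[0]=="t": 
        o=ortho(d["img"],T,K,.515,.0235,.058); print("   bore",[circ(o,r,.515,.0235,rng=.008,sign=-1) for r in(.0115,)],"boss",circ(o,.028,.515,.0235,rng=.006),"disc",circ(ortho(d["img"],T,K,.515,.0235,.052),.04,.515,.0235,rng=.006,sign=1))
```

```text
top0 grip 171 [ 495.8 -295.9] [45.2 16.8] 23.2 mean [ 495.  -294.1   94.4]
   flange 826 496.1 -295.7 39.7
   bore [array([4.30868e+01, 5.16500e-01, 2.25000e-02])] boss [20.802   0.5145  0.0225] disc [4.04003e+01 5.16000e-01 2.20000e-02]
top2 grip 58 [ 480.8 -297.2] [21.6 14. ] 68.0 mean [ 481.5 -298.4   93.9]
   flange 347 485.1 -292.0 35.6
   bore [array([4.50191e+01, 5.16500e-01, 2.25000e-02])] boss [19.2147  0.511   0.0265] disc [7.469  0.51   0.0175]
side0 grip 64 [ 493.9 -289.3] [45.  19.5] 24.2 mean [ 494.1 -288.1   89.8]
   flange 181 494.4 -288.2 40.0
side2 grip 68 [ 493.1 -287.7] [44.  18.1] 17.3 mean [ 494.1 -287.5   90.1]
   flange 172 495.2 -289.1 41.9
```

>>> jog_arm:
  increments:
    - [0,0,0,0,0.183,0,0.5]
    - [0,0,0,0,0.183,0,0.5]
    - [0,0,0,0,0.183,0,0.5]
    - [0,0,0,0,0.183,0,0.5]
    - [0,0,0,0,0.183,0,0.5]
    - [0,0,0,0,0.183,0,0.5]
    - [0,0,0,0,0.183,0,0.5]
    - [0,0,0,0,0.183,0,0.5]
    - [0,0,0,0,0.183,0,0.5]
    - [0,0,0,0,0.183,0,0.5]

```text
time: 11.55
tool_pos: [0.5146, -0.1629, 0.2113]
tcp_rot: [-1.555, 0.236, -0.236]
wrist_force: [-0.4, 0.5, -0.5]
width: 0.498
```

>>> jog_arm:
  increments:
    - [0,0,0,0,0.183,0,0.5]
    - [0,0,0,0,0.183,0,0.5]
    - [0,0,0,0,0.183,0,0.5]
    - [0,0,0,0,0.183,0,0.5]
    - [0,0,0,0,0.17,0,0.5]

```text
time: 12.18
tool_pos: [0.5138, -0.1578, 0.2096]
tcp_rot: [-1.349, 0.956, -0.947]
wrist_force: [-1.3, 0.4, 0.5]
width: 0.502
```

```bash
python3 -c "
from h import *
goal((.4965,-.2925,.14),np.radians(113.5))"
```

```text
t 12.18 pos [ 0.5138 -0.1578  0.2096] R x [ 0.337 -0.941 -0.006] y [-0.003  0.006 -1.   ] w 0.502 q6 0.88 F [-1.3  0.4  0.5]
  shift [ 0.1214  0.0689 -0.0617] turn [ 0.    -0.066 -0.006] deg [ 0.  -3.8 -0.4]
```

>>> jog_arm:
  increments:
    - [0.04,0,-0.02,0,-0.066,-0.006,0.5]
    - [0.04,0.02,-0.02,0,0,0,0.5]
    - [0.03,0.025,-0.015,0,0,0,0.5]
    - [0,0.02,0,0,0,0,0.5]
    - [0,0,0,0,0,0,0.5]

```text
time: 12.8
tool_pos: [0.5055, -0.2789, 0.1425]
tcp_rot: [-1.375, 0.9, -0.898]
wrist_force: [-0.1, -0.2, -0.5]
width: 0.498
```

```bash
python3 -c "
from h import *
goal((.4965,-.2925,.084),np.radians(113.5))"
```

```text
t 12.8 pos [ 0.5055 -0.2789  0.1425] R x [ 0.402 -0.916 -0.002] y [ 0.     0.002 -1.   ] w 0.498 q6 0.61 F [-0.1 -0.2 -0.5]
  shift [ 0.0089  0.0585 -0.0137] turn [-0.001  0.004 -0.002] deg [-0.1  0.2 -0.1]
```

>>> jog_arm:
  increments:
    - [0.009,0.03,-0.0135,0,0.004,-0.002,0.5]
    - [0,0,0,0,0,0,0.5]

```text
time: 13.05
tool_pos: [0.498, -0.2915, 0.1136]
tcp_rot: [-1.375, 0.899, -0.903]
wrist_force: [0.2, -0.2, 0.1]
width: 0.499
```

Run:
```python
from h import *
goal((.4965,-.2925,.084),np.radians(113.5))
p=readout.read_state()["tool_pos"]
c=read_camera("side"); P=pts(c)
k=(c["range_z"]>0)&(np.hypot(P[...,0]-p[0],P[...,1]-p[1])<.07)
for a in np.arange(.08,.17,.01):
    q=P[k&(P[...,2]>a)&(P[...,2]<a+.01)]
    if len(q): print(a.round(2),len(q),np.r_[q.min(0),q.max(0)].round(3))
cv2.imwrite("pics/f.png",cv2.resize(c["img"][130:220,310:410],(600,540),interpolation=2))
```

```text
t 13.05 pos [ 0.498  -0.2915  0.1136] R x [ 0.4   -0.917  0.001] y [ 0.003 -0.    -1.   ] w 0.499 q6 0.58 F [ 0.2 -0.2  0.1]
  shift [ 0.0003  0.0296 -0.0018] turn [-0.003  0.001  0.001] deg [-0.2  0.1  0.1]
0.08 41 [ 0.471 -0.301  0.08   0.516 -0.275  0.09 ]
0.09 14 [ 0.472 -0.296  0.09   0.516 -0.271  0.098]
0.1 26 [ 0.477 -0.318  0.1    0.515 -0.26   0.11 ]
0.11 36 [ 0.475 -0.316  0.111  0.516 -0.248  0.12 ]
0.12 39 [ 0.475 -0.317  0.12   0.517 -0.252  0.13 ]
0.13 29 [ 0.475 -0.317  0.13   0.516 -0.251  0.139]
0.14 25 [ 0.469 -0.332  0.141  0.524 -0.244  0.15 ]
0.15 50 [ 0.464 -0.334  0.15   0.525 -0.233  0.16 ]
0.16 49 [ 0.461 -0.344  0.16   0.53  -0.232  0.17 ]
```

View pics/f.png

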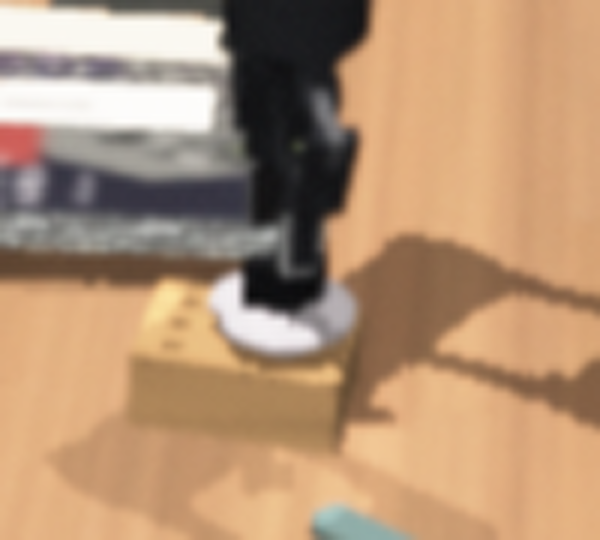

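>>> jog_arm:
  increments:
    - [0,0.015,-0.0018,0,0,0,0.5]
    - [0,0.0135,0,0,0,0,0.5]
    - [0,0,0,0,0,0,0.3]

```text
time: 13.48
tool_pos: [0.5016, -0.2928, 0.0895]
tcp_rot: [-1.374, 0.888, -0.91]
wrist_force: [-0.2, -0.6, 0.4]
width: 0.304
```

```bash
python3 -c "
from h import *
goal((.4965,-.2925,.084),np.radians(113.5))"
```

```text
t 13.47 pos [ 0.5016 -0.2928  0.0895] R x [ 0.402 -0.916  0.01 ] y [ 0.013 -0.005 -1.   ] w 0.304 q6 0.58 F [-0.2 -0.6  0.4]
  shift [-0.0024  0.0054 -0.0046] turn [-0.01   0.003  0.01 ] deg [-0.5  0.2  0.6]
```

>>> jog_arm:
  increments:
    - [-0.0024,0.0045,-0.0046,-0.01,0.003,0.01,0.3]
    - [0,0,0,0,0,0,0.3]

```text
time: 13.72
tool_pos: [0.4964, -0.2924, 0.0849]
tcp_rot: [-1.376, 0.903, -0.901]
wrist_force: [0.5, -0.5, 0.1]
width: 0.298
```

```bash
python3 -c "
from h import *
goal((.4965,-.2925,.084),np.radians(113.5))"
```

```text
t 13.72 pos [ 0.4964 -0.2924  0.0849] R x [ 0.399 -0.917 -0.001] y [-0.001  0.    -1.   ] w 0.298 q6 0.59 F [ 0.5 -0.5  0.1]
  shift [0.0001 0.0009 0.    ] turn [ 0.001  0.    -0.001] deg [ 0.1  0.  -0. ]
```

>>> jog_arm:
  increments:
    - [0,0,0,0,0,0,0]
    - [0,0,0,0,0,0,0]
    - [0,0,0,0,0,0,0]
    - [0,0,0,0,0,0,0]
    - [0,0,0,0,0,0,0]
  force: 30

```text
time: 14.35
tool_pos: [0.4968, -0.2928, 0.0853]
tcp_rot: [-1.376, 0.902, -0.902]
wrist_force: [0.3, 0.8, -1.5]
width: 0.154
```

```bash
python3 -c "
from h import *
goal((.4965,-.2925,.084),np.radians(113.5));print(readout.read_state()['torque'])"
```

```text
t 14.35 pos [ 0.4968 -0.2928  0.0853] R x [ 0.399 -0.917  0.   ] y [-0. -0. -1.] w 0.154 q6 0.59 F [ 0.3  0.8 -1.5]
  shift [-0.0004  0.0013 -0.0002] turn [ 0. -0.  0.] deg [ 0. -0.  0.]
[-0.03944079 -0.07360405  0.01491038]
```

>>> jog_arm:
  increments:
    - [0,0,0,0,0,0,0]
    - [0,-0.02,0,0,0,0,0]
    - [0,-0.035,0,0,0,0,0]
    - [0,-0.045,0,0,0,0,0]
  force: 70

```text
time: 14.85
tool_pos: [0.4933, -0.2905, 0.1844]
tcp_rot: [-1.376, 0.912, -0.893]
wrist_force: [0.2, -0.8, -2.9]
width: 0.151
```

>>> jog_arm:
  increments:
    - [-0.035,0,0.018,0,0,0,0]
    - [-0.035,0,0.018,0,0,0,0]
    - [-0.035,0,0.018,0,0,0,0]
    - [-0.035,0,0.018,0,0,0,0]
    - [-0.035,0,0.018,0,0,0,0]
    - [-0.035,0,0.018,0,0,0,0]
    - [-0.035,0,0.018,0,0,0,0]
    - [-0.02,0,0.01,0,0,0,0]

```text
time: 15.85
tool_pos: [0.5179, 0.0112, 0.2025]
tcp_rot: [-1.37, 0.897, -0.914]
wrist_force: [-1.2, -0.1, -3.0]
width: 0.148
```

```bash
python3 -c "
from h import *
goal((.516,.026,.175),np.radians(83))"
```

```text
t 15.85 pos [0.5179 0.0112 0.2025] R x [ 0.394 -0.919  0.007] y [ 0.011 -0.002 -1.   ] w 0.148 q6 1.14 F [-1.2 -0.1 -3. ]
  shift [-0.0145  0.0274  0.0038] turn [-0.01   0.528  0.004] deg [-0.6 30.2  0.2]
```

>>> jog_arm:
  increments:
    - [-0.0145,0.01,0.004,-0.01,0.17,0.004,0]
    - [0,0.01,0,0,0.18,0,0]
    - [0,0,0,0,0.175,0,0]
    - [0,0,0,0,0,0,0]

```text
time: 16.35
tool_pos: [0.5163, 0.0293, 0.1873]
tcp_rot: [-1.143, 1.3, -1.307]
wrist_force: [-0.1, -0.1, -1.7]
width: 0.146
```

Run:
```python
from h import *
goal((.516,.026,.165),np.radians(83))
p=readout.read_state()["tool_pos"]
d=np.load("side2.npz")
for n in ["side","top"]:
    c=read_camera(n); T=np.array(c["world_from_camera"]);K=[c["fx"],c["fy"],c["cx"],c["cy"]]; P=pts(c)
    zf=p[2]-.0743+.054
    m=(c["range_z"]>0)&(np.hypot(P[...,0]-p[0],P[...,1]-p[1])<.055)&(abs(P[...,2]-zf)<.008)&(c["img"].min(-1)>120); q=P[m]
    print(n,"flange z",zf.round(3),len(q))
    if len(q)>20: print(cv2.minEnclosingCircle((q[:,:2]*1000).astype(np.float32)),np.median(q[:,2]))
    print(circ(ortho(c["img"],T,K,p[0],p[1],zf),.039,p[0],p[1],sign=1))
    cv2.imwrite(f"pics/g_{n}.png",c["img"])
    np.savez(f"{n}3.npz",img=c["img"],T=T,K=K,P=P,z=c["range_z"])
a=cv2.imread("pics/g_side.png");b=cv2.imread("pics/g_top.png")
cv2.imwrite("pics/g.png",np.hstack([cv2.resize(a[180:280,290:390],(400,400),interpolation=2),cv2.resize(b[200:300,300:400],(400,400),interpolation=2)]))
```

```text
t 16.35 pos [0.5163 0.0293 0.1873] R x [-0.129 -0.992  0.001] y [ 0.004 -0.002 -1.   ] w 0.146 q6 1.71 F [-0.1 -0.1 -1.7]
  shift [0.0033 0.0223 0.0001] turn [-0.005 -0.007  0.001] deg [-0.3 -0.4  0.1]
side flange z 0.167 271
((513.3145141601562, 32.0168571472168), 41.288578033447266) 0.16540277506050993
[18.0583  0.5128  0.0353]
top flange z 0.167 113
((492.21343994140625, 28.02842903137207), 30.00670051574707) 0.16731235765464447
[0.4733 0.5283 0.0403]
```

View pics/g.png

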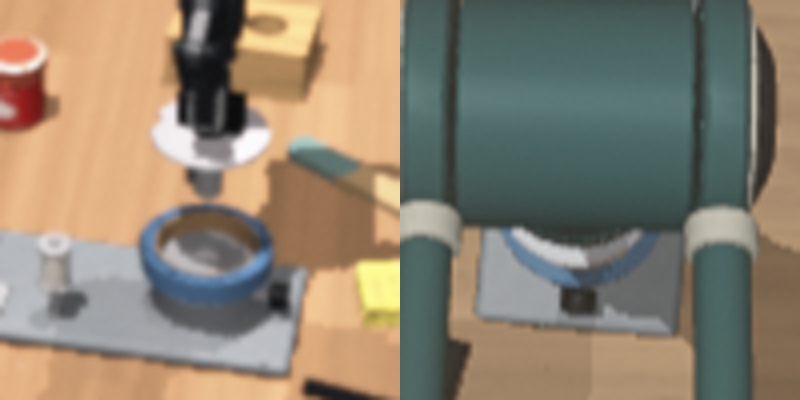

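>>> jog_arm:
  increments:
    - [0.003,0.02,0,-0.005,-0.007,0.001,0]
    - [0,0.022,0,0,0,0,0]
    - [0,0,0,0,0,0,0]

```text
time: 16.82
tool_pos: [0.5156, 0.0253, 0.1427]
tcp_rot: [-1.153, 1.295, -1.294]
wrist_force: [0.1, -0.0, -2.0]
width: 0.15
```

```bash
python3 -c "
from h import *
goal((.516,.0262,.137),np.radians(83))"
```

```text
t 16.82 pos [0.5156 0.0253 0.1427] R x [-0.116 -0.993  0.   ] y [-0.001  0.    -1.   ] w 0.15 q6 1.69 F [ 0.1 -0.  -2. ]
  shift [-0.0009  0.0057  0.0003] turn [0.001 0.006 0.   ] deg [0.1 0.3 0. ]
```

Descend gently to probe the mouth (contact would be near TCP z 0.132).

>>> jog_arm:
  increments:
    - [-0.001,0.005,0,0,0.006,0,0]
    - [0,0.004,0,0,0,0,0]
    - [0,0.002,0,0,0,0,0]

```text
time: 17.2
tool_pos: [0.5163, 0.0261, 0.1317]
tcp_rot: [-1.149, 1.299, -1.298]
wrist_force: [0.6, -0.1, -2.1]
width: 0.15
```

>>> jog_arm:
  increments:
    - [0,0.002,0,0,0,0,0]
    - [0,0,0,0,0,0,0]

```text
time: 17.45
tool_pos: [0.5167, 0.0261, 0.13]
tcp_rot: [-1.149, 1.298, -1.299]
wrist_force: [0.5, -0.3, -3.0]
width: 0.145
```

```bash
python3 -c "
from h import *
goal((.516,.0262,.125),np.radians(83));print(readout.read_state()['torque'])"
```

```text
t 17.45 pos [0.5167 0.0261 0.13  ] R x [-0.121 -0.993 -0.   ] y [ 0.001  0.    -1.   ] w 0.145 q6 1.69 F [ 0.5 -0.3 -3. ]
  shift [-0.      0.005  -0.0007] turn [-0.001  0.    -0.   ] deg [-0.  0. -0.]
[ 0.0097963  -0.01395817 -0.0161903 ]
```

>>> jog_arm:
  increments:
    - [0,0.0025,-0.0007,0,0,0,0]
    - [0,0.002,0,0,0,0,0]

```text
time: 17.7
tool_pos: [0.5164, 0.0261, 0.1259]
tcp_rot: [-1.148, 1.297, -1.299]
wrist_force: [-0.1, 0.0, -1.8]
width: 0.147
```

>>> jog_arm:
  increments:
    - [0,0.0015,0,0,0,0,0]
    - [0,0.0015,0,0,0,0,0]

```text
time: 17.95
tool_pos: [0.5164, 0.0261, 0.1226]
tcp_rot: [-1.148, 1.297, -1.299]
wrist_force: [-0.2, -0.4, -2.2]
width: 0.146
```

```bash
python3 -c "
from h import *
goal((.516,.0262,.118),np.radians(83));print(readout.read_state()['torque'])"
```

```text
t 17.95 pos [0.5164 0.0261 0.1226] R x [-0.121 -0.993  0.   ] y [ 0.002 -0.    -1.   ] w 0.146 q6 1.69 F [-0.2 -0.4 -2.2]
  shift [-0.0001  0.0046 -0.0004] turn [-0.002  0.001  0.   ] deg [-0.1  0.   0. ]
[-0.02352461  0.02568933 -0.02909022]
```

>>> jog_arm:
  increments:
    - [0,0.0015,0,-0.002,0,0,0]
    - [0,0.0015,0,0,0,0,0]
    - [0,0.0015,0,0,0,0,0]

```text
time: 18.32
tool_pos: [0.5165, 0.026, 0.1178]
tcp_rot: [-1.149, 1.298, -1.298]
wrist_force: [0.2, -0.4, -2.5]
width: 0.146
```

```bash
python3 -c "
from h import *
goal((.516,.0262,.118),np.radians(83));print(readout.read_state()['torque'])"
```

```text
t 18.32 pos [0.5165 0.026  0.1178] R x [-0.121 -0.993  0.   ] y [-0. -0. -1.] w 0.146 q6 1.69 F [ 0.2 -0.4 -2.5]
  shift [-0.0001 -0.0002 -0.0005] turn [0.    0.001 0.   ] deg [0. 0. 0.]
[-0.1141268  -0.00951467  0.02087166]
```

>>> jog_arm:
  increments:
    - [0,0.002,0,0,0,0,0]
    - [0,0.002,0,0,0,0,0]
    - [0,0.002,0,0,0,0,0]
    - [0,0.002,0,0,0,0,0]

```text
time: 18.82
tool_pos: [0.5165, 0.026, 0.1093]
tcp_rot: [-1.149, 1.298, -1.298]
wrist_force: [0.3, -0.3, -1.5]
width: 0.144
```

>>> jog_arm:
  increments:
    - [0,0.002,0,0,0,0,0]
    - [0,0.002,0,0,0,0,0]
    - [0,0,0,0,0,0,0]

```text
time: 19.2
tool_pos: [0.5167, 0.026, 0.106]
tcp_rot: [-1.149, 1.298, -1.298]
wrist_force: [-2.7, 0.3, 2.9]
width: 0.15
```

```bash
python3 -c "
from h import *
goal((.516,.0262,.098),np.radians(83));print(readout.read_state()['torque'])"
```

```text
t 19.2 pos [0.5167 0.026  0.106 ] R x [-0.121 -0.993  0.   ] y [ 0. -0. -1.] w 0.15 q6 1.69 F [-2.7  0.3  2.9]
  shift [-0.0001  0.008  -0.0008] turn [-0.     0.001  0.   ] deg [-0.  0.  0.]
[-0.04943022  0.44915289  0.04201243]
```

>>> jog_arm:
  increments:
    - [0,0.002,-0.0007,0,0,0,0]
    - [0,0.002,0,0,0,0,0]
    - [0,0.002,0,0,0,0,0]
  force: 90

```text
time: 19.58
tool_pos: [0.516, 0.025, 0.1016]
tcp_rot: [-1.152, 1.297, -1.299]
wrist_force: [-9.0, -0.9, 17.1]
width: 0.14
```

>>> jog_arm:
  increments:
    - [0,0.001,0,0,0,0,0]
    - [0,0.001,0,0,0,0,0]

```text
time: 19.82
tool_pos: [0.5161, 0.025, 0.102]
tcp_rot: [-1.152, 1.296, -1.299]
wrist_force: [-5.4, -2.9, 9.5]
width: 0.143
```

```bash
python3 -c "
from h import *
goal((.516,.0262,.098),np.radians(83));print(readout.read_state()['torque'])"
```

```text
t 19.82 pos [0.5161 0.025  0.102 ] R x [-0.12  -0.993  0.002] y [-0.    -0.002 -1.   ] w 0.143 q6 1.69 F [-5.4 -2.9  9.5]
  shift [-0.0012  0.004  -0.0003] turn [0.    0.002 0.002] deg [0.  0.1 0.1]
[-0.46137958  1.17733766 -0.08365645]
```

>>> jog_arm:
  increments:
    - [0.0004,0,-0.0015,0,0,0,0]
    - [0,0,0,0,0,0,0]

```text
time: 20.08
tool_pos: [0.5162, 0.0247, 0.1034]
tcp_rot: [-1.149, 1.294, -1.301]
wrist_force: [-2.5, -2.2, 3.7]
width: 0.14
```

>>> jog_arm:
  increments:
    - [0,0.0015,0,0,0,0,0]
    - [0,0.0015,0,0,0,0,0]

```text
time: 20.32
tool_pos: [0.5159, 0.0249, 0.1017]
tcp_rot: [-1.149, 1.295, -1.3]
wrist_force: [-9.4, -1.4, 18.2]
width: 0.14
```

Run:
```python
from h import *
goal((.516,.0262,.098),np.radians(83));print(readout.read_state()['torque'])
c=read_camera("side"); P=pts(c)
m=(c["range_z"]>0)&(np.hypot(P[...,0]-.513,P[...,1]-.03)<.055)&(c["img"].min(-1)>120)&(P[...,2]>.06)&(P[...,2]<.1); q=P[m]; print(len(q),np.percentile(q[:,2],[10,50,90]))
A=np.c_[q[:,:2]-[.513,.03],np.ones(len(q))];print(np.linalg.lstsq(A,q[:,2],rcond=None)[0],cv2.minEnclosingCircle((q[:,:2]*1000).astype(np.float32)))
cv2.imwrite("pics/i.png",cv2.resize(c["img"][190:290,290:390],(600,600),interpolation=2))
```

```text
t 20.32 pos [0.5159 0.0249 0.1017] R x [-0.12  -0.993  0.002] y [ 0.002 -0.002 -1.   ] w 0.14 q6 1.69 F [-9.4 -1.4 18.2]
  shift [-0.0013  0.0037 -0.0001] turn [-0.003  0.002  0.002] deg [-0.2  0.1  0.1]
[-0.58021956  0.95715567  0.02045327]
271 [0.07191835 0.08140366 0.08747157]
[-0.11877579 -0.02445847  0.08117584] ((515.2387084960938, 25.17460060119629), 45.3728141784668)
```

View pics/i.png

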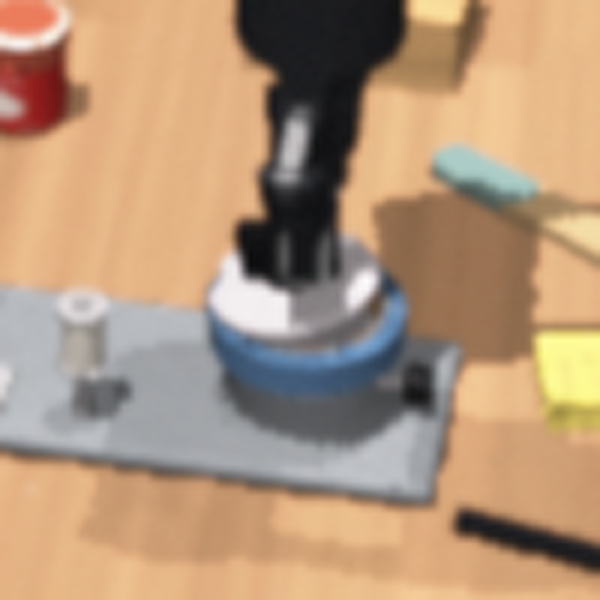

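>>> jog_arm:
  increments:
    - [0,-0.005,0,0,0,0,0]
    - [0,-0.006,0,0,0,0,0]
    - [0,0,0,0,0,0,0]

```text
time: 20.75
tool_pos: [0.5163, 0.0248, 0.1122]
tcp_rot: [-1.148, 1.294, -1.301]
wrist_force: [0.3, -2.7, -1.1]
width: 0.147
```

```bash
cat >> h.py <<'E'
def flange(n="side",x=.514,y=.029,zlo=.074,zhi=.13):
    c=read_camera(n); P=pts(c); g=c["img"]
    m=(c["range_z"]>0)&(np.hypot(P[...,0]-x,P[...,1]-y)<.055)&(g.min(-1)>135)&(P[...,2]>zlo)&(P[...,2]<zhi)
    n_,l,st,_=cv2.connectedComponentsWithStats(m.astype(np.uint8)); k=1+np.argmax(st[1:,4]); q=P[l==k]
    for _ in range(4):
        A=np.c_[q[:,:2]-[x,y],np.ones(len(q))]; s=np.linalg.lstsq(A,q[:,2],rcond=None)[0]; r=q[:,2]-A@s; q=q[abs(r)<max(.003,2*r.std())]
    print("flange n",len(q),"slope x,y",s[:2].round(3),"z",s[2].round(4),"rms",r.std().round(4),"circle",cv2.minEnclosingCircle((q[:,:2]*1000).astype(np.float32)))
    return c
E
python3 - <<'E'
from h import *
goal((.516,.0262,.098),np.radians(83));print(readout.read_state()['torque'])
flange()
E
```

```text
t 20.75 pos [0.5163 0.0248 0.1122] R x [-0.12  -0.993  0.001] y [ 0.004 -0.002 -1.   ] w 0.147 q6 1.69 F [ 0.3 -2.7 -1.1]
  shift [-0.0013  0.0142 -0.0005] turn [-0.004  0.002  0.001] deg [-0.2  0.1  0.1]
[-0.43674153 -0.1521573  -0.04966   ]
flange n 150 slope x,y [-0.204  0.057] z 0.0924 rms 0.0014 circle ((522.1766357421875, 30.677885055541992), 38.58189392089844)
```

Run:
```python
from h import *
c=flange(); cv2.imwrite("pics/j.png",cv2.resize(c["img"][200:270,305:385],(800,700)[:1]+(600,) if 0 else (640,560),interpolation=2))
```

```text
flange n 159 slope x,y [-0.201  0.013] z 0.0924 rms 0.0016 circle ((520.6139526367188, 31.616472244262695), 37.1274299621582)
```

View pics/j.png

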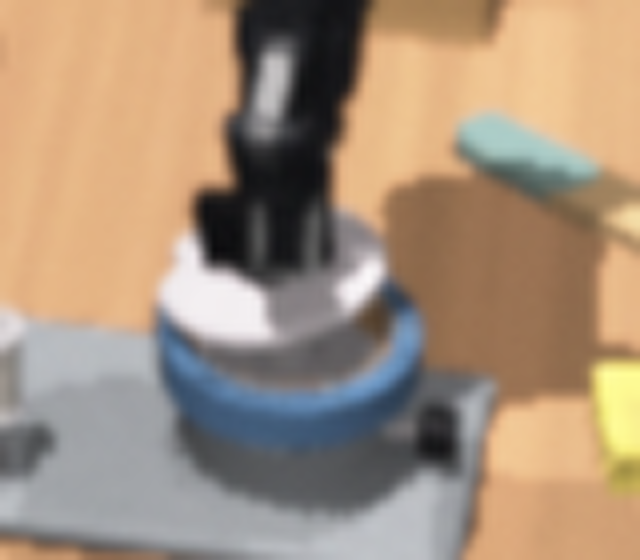

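>>> jog_arm:
  increments:
    - [0,0,-0.0032,0.05,0,0,0]
    - [0,0,-0.0032,0.05,0,0,0]

```text
time: 21.1
tool_pos: [0.51, 0.0256, 0.1106]
tcp_rot: [-1.077, 1.215, -1.351]
wrist_force: [0.4, -1.7, -2.1]
width: 0.145
```

Run:
```python
from h import *
goal((.516,.0262,.098),np.radians(83));print(readout.read_state()['torque'])
flange()
```

```text
t 21.1 pos [0.51   0.0256 0.1106] R x [-0.121 -0.993  0.001] y [ 0.104 -0.014 -0.995] w 0.145 q6 1.72 F [ 0.4 -1.7 -2.1]
  shift [-0.0013  0.0132  0.0045] turn [-0.105  0.001  0.001] deg [-6.   0.1  0.1]
[-0.31074106  0.00320247 -0.04776741]
flange n 148 slope x,y [-0.114  0.012] z 0.091 rms 0.002 circle ((523.4732055664062, 32.58409118652344), 38.39006805419922)
```

>>> jog_arm:
  increments:
    - [0,0,-0.0032,0.055,0,0,0]
    - [0,0,-0.0032,0.055,0,0,0]

```text
time: 21.4
tool_pos: [0.5025, 0.0266, 0.1087]
tcp_rot: [-0.998, 1.126, -1.402]
wrist_force: [0.6, -1.7, -2.7]
width: 0.144
```

Run:
```python
from h import *
goal((.516,.0262,.098),np.radians(83));print(readout.read_state()['torque'])
flange();flange()
flange("top")
```

```text
t 21.4 pos [0.5025 0.0266 0.1087] R x [-0.121 -0.993  0.001] y [ 0.213 -0.027 -0.977] w 0.144 q6 1.75 F [ 0.6 -1.7 -2.7]
  shift [-0.0012  0.0133  0.0108] turn [-0.216  0.001  0.001] deg [-12.4   0.    0. ]
[-0.40969198  0.12297952 -0.04815425]
flange n 162 slope x,y [ 0.001 -0.037] z 0.0908 rms 0.0019 circle ((516.7307739257812, 33.5241584777832), 38.4958381652832)
flange n 152 slope x,y [0.011 0.011] z 0.0894 rms 0.0017 circle ((517.8707275390625, 35.47315216064453), 38.61320114135742)
flange n 368 slope x,y [0.008 0.   ] z 0.0921 rms 0.0022 circle ((516.064453125, 23.54798126220703), 38.3292350769043)
```

>>> jog_arm:
  increments:
    - [0,0.003,-0.0006,0,0,0,0]
    - [0,0,0,0,0,0,0.35]
    - [0,0,0,0,0,0,0.35]
    - [0,0,0,0,0,0,0.35]
    - [0,-0.025,0,0,0,0,0.35]
    - [0,-0.025,0,-0.11,0,0,0.35]
    - [0,0,0,-0.106,0,0,0.35]
    - [0,0,0,0,0,0,0.35]

```text
time: 22.55
tool_pos: [0.4925, 0.029, 0.1566]
tcp_rot: [-1.155, 1.306, -1.292]
wrist_force: [0.7, -0.3, -0.1]
width: 0.349
```

Run:
```python
from h import *
goal((.5165,.025,.13),np.radians(83))
flange("side",zlo=.066);flange("side",zlo=.066)
c=flange("top",zlo=.066); P=pts(c)
for c in [c,read_camera("side")]:
    P=pts(c); m=(c["range_z"]>0)&(np.hypot(P[...,0]-.515,P[...,1]-.027)<.04)&(P[...,2]>.098)&(P[...,2]<.122)&(c["img"].max(-1)<90); q=P[m]
    if len(q)>8: r=cv2.minAreaRect((q[:,:2]*1000).astype(np.float32)); print("wing",len(q),r,np.percentile(q[:,2],[5,95]))
```

```text
t 22.55 pos [0.4925 0.029  0.1566] R x [-0.121 -0.993 -0.001] y [-0.01   0.002 -1.   ] w 0.349 q6 1.7 F [ 0.7 -0.3 -0.1]
  shift [0.0011 0.0263 0.0245] turn [ 0.01   0.001 -0.001] deg [ 0.6  0.  -0.1]
flange n 180 slope x,y [-0.015 -0.006] z 0.0856 rms 0.0016 circle ((515.4530639648438, 30.531085968017578), 40.63155746459961)
flange n 200 slope x,y [-0.015  0.013] z 0.0858 rms 0.002 circle ((515.739990234375, 32.40589904785156), 41.487361907958984)Traceback (most recent call last):
  File "<stdin>", line 4, in <module>
  File "h.py", line 39, in flange
    n_,l,st,_=cv2.connectedComponentsWithStats(m.astype(np.uint8)); k=1+np.argmax(st[1:,4]); q=P[l==k]
                                                                        ~~~~~~~~~^^^^^^^^^^
    return _wrapfunc(a, 'argmax', axis=axis, out=out, **kwds)
    return bound(*args, **kwds)
ValueError: attempt to get argmax of an empty sequence
```

Run:
```python
from h import *
for k in range(2):
    c=read_camera("side")
    P=pts(c); m=(c["range_z"]>0)&(np.hypot(P[...,0]-.515,P[...,1]-.029)<.033)&(P[...,2]>.09)&(P[...,2]<.121)&(c["img"].max(-1)<90); q=P[m]
    q=q[q[:,1]<.06]; r=cv2.minAreaRect((q[:,:2]*1000).astype(np.float32)); print("wing",len(q),np.round(r[0],1),np.round(r[1],1),r[2],q.min(0).round(3),q.max(0).round(3))
    b=q[q[:,2]<.108]; print(" face fit dy/dx",np.polyfit(b[:,0],b[:,1],1),len(b))
c=read_camera("side"); cv2.imwrite("pics/k.png",cv2.resize(c["img"][190:270,300:390],(720,640)[:2],interpolation=2)[:600])
```

```text
wing 149 [511.7  32.9] [18.3 44.6] 82.92882537841797 [0.49  0.021 0.09 ] [0.533 0.043 0.12 ]
 face fit dy/dx [-0.1002658   0.08372747] 88
wing 142 [511.5  30.9] [16.9 44.6] 84.71521759033203 [0.49  0.021 0.09 ] [0.534 0.04  0.12 ]
 face fit dy/dx [-0.09229459  0.07913307] 78
```

View pics/k.png

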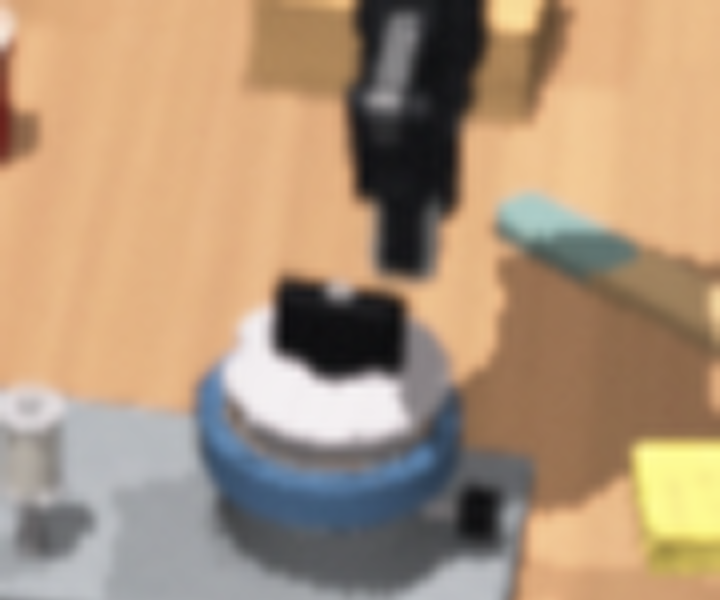

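>>> jog_arm:
  increments:
    - [0.0005,0.01,0.011,0.01,0.001,-0.001,0.4]
    - [0.0005,0.005,0.011,0,0,0,0.4]
    - [0,0,0,0,0,0,0.4]

```text
time: 23.22
tool_pos: [0.512, 0.0255, 0.1389]
tcp_rot: [-1.15, 1.298, -1.298]
wrist_force: [-0.4, 0.3, 0.6]
width: 0.4
```

Run:
```python
from h import *
goal((.5145,.0262,.104),np.radians(83.5))
```

```text
t 23.23 pos [0.512  0.0255 0.1389] R x [-0.121 -0.993  0.   ] y [-0.001 -0.    -1.   ] w 0.4 q6 1.69 F [-0.4  0.3  0.6]
  shift [-0.0011  0.0349  0.0024] turn [ 0.    -0.008  0.   ] deg [ 0.  -0.5  0. ]
```

>>> jog_arm:
  increments:
    - [-0.001,0.012,0.001,0,-0.008,0,0.4]
    - [0,0.012,0,0,0,0,0.4]
    - [0,0,0,0,0,0,0.4]

```text
time: 23.6
tool_pos: [0.5126, 0.0264, 0.1124]
tcp_rot: [-1.156, 1.294, -1.291]
wrist_force: [-0.8, -0.3, -1.1]
width: 0.401
```

Run:
```python
from h import *
goal((.5145,.0262,.104),np.radians(83.5))
```

```text
t 23.6 pos [0.5126 0.0264 0.1124] R x [-0.113 -0.994  0.001] y [-0.002 -0.    -1.   ] w 0.401 q6 1.69 F [-0.8 -0.3 -1.1]
  shift [-0.0001  0.0084  0.0019] turn [0.002 0.    0.001] deg [0.1 0.  0. ]
```

>>> jog_arm:
  increments:
    - [0,0.005,0.002,0,0,0,0.4]
    - [0,0.003,0,0,0,0,0.3]
    - [0,0,0,0,0,0,0.25]
  force: 40

```text
time: 23.98
tool_pos: [0.5147, 0.0262, 0.1039]
tcp_rot: [-1.156, 1.294, -1.291]
wrist_force: [-0.0, -0.7, -0.2]
width: 0.247
```

Run:
```python
from h import *
goal((.5145,.0262,.104),np.radians(83.5))
```

```text
t 23.98 pos [0.5147 0.0262 0.1039] R x [-0.113 -0.994  0.001] y [-0.002 -0.    -1.   ] w 0.247 q6 1.69 F [-0.  -0.7 -0.2]
  shift [-0.     -0.0001 -0.0002] turn [0.002 0.    0.001] deg [0.1 0.  0. ]
```

>>> jog_arm:
  increments:
    - [0,0,0,0,0,0,0]
    - [0,0,0,0,0,0,0]
    - [0,0,0,0,0,0,0]
  force: 40

```text
time: 24.35
tool_pos: [0.5147, 0.0253, 0.1042]
tcp_rot: [-1.157, 1.292, -1.292]
wrist_force: [1.0, -0.6, -0.3]
width: 0.162
```

>>> jog_arm:
  increments:
    - [0,0,0,0,0,0,0]
    - [0,0,0,0,0,0,0]
  force: 110

```text
time: 24.6
tool_pos: [0.5128, 0.0251, 0.1035]
tcp_rot: [-1.16, 1.295, -1.291]
wrist_force: [-4.2, -2.4, -1.5]
width: 0.144
```

Run:
```python
from h import *
goal((.5145,.0262,.095),np.radians(83.5));print(readout.read_state()['torque'])
flange(zlo=.066)
```

```text
t 24.6 pos [0.5128 0.0251 0.1035] R x [-0.112 -0.994  0.003] y [-0.006 -0.002 -1.   ] w 0.144 q6 1.69 F [-4.2 -2.4 -1.5]
  shift [-0.0013  0.0085  0.0016] turn [0.006 0.001 0.003] deg [0.3 0.1 0.2]
[-0.37817871  1.32376377 -0.12151557]
flange n 187 slope x,y [ 0.01  -0.005] z 0.0856 rms 0.0019 circle ((515.28173828125, 31.653919219970703), 40.86357116699219)
```

>>> jog_arm:
  increments:
    - [0,0,0,0,0,0,0.22]
    - [0,0,0,0,0,0,0.22]
    - [-0.001,0,0.002,0.006,0,0.003,0.22]
    - [0,0,0,0,0,0,0.22]
  force: 40

```text
time: 25.15
tool_pos: [0.5176, 0.0267, 0.1048]
tcp_rot: [-1.148, 1.288, -1.293]
wrist_force: [-0.7, 0.3, -0.0]
width: 0.218
```

Run:
```python
from h import *
goal((.5155,.0255,.1035),np.radians(83.5));print(readout.read_state()['torque'])
flange(zlo=.07)
```

```text
t 25.15 pos [0.5176 0.0267 0.1048] R x [-0.112 -0.994 -0.002] y [ 0.006  0.002 -1.   ] w 0.218 q6 1.68 F [-0.7  0.3 -0. ]
  shift [ 0.0015  0.0013 -0.002 ] turn [-0.006  0.001 -0.002] deg [-0.3  0.  -0.1]
[-0.04911329  0.05045721 -0.02058817]
flange n 168 slope x,y [-0.001  0.006] z 0.0853 rms 0.0015 circle ((515.7215576171875, 28.627357482910156), 40.22258758544922)
```

>>> jog_arm:
  increments:
    - [0.001,0.0012,-0.001,-0.006,0.001,-0.002,0.22]
    - [0,0,0,0,0,0,0]
    - [0,0,0,0,0,0,0]
    - [0,0,0,0,0,0,0]
  force: 40

```text
time: 25.7
tool_pos: [0.5164, 0.0249, 0.1037]
tcp_rot: [-1.155, 1.292, -1.293]
wrist_force: [-0.5, -1.4, 0.9]
width: 0.154
```

Run:
```python
from h import *
goal((.5165,.0255,.095),np.radians(83.5));print(readout.read_state()['torque'])
flange(zlo=.07)
```

```text
t 25.7 pos [0.5164 0.0249 0.1037] R x [-0.113 -0.994  0.001] y [-0.001 -0.001 -1.   ] w 0.154 q6 1.69 F [-0.5 -1.4  0.9]
  shift [-0.0006  0.0087  0.    ] turn [ 0.    -0.     0.001] deg [ 0.  -0.   0.1]
[-0.27917111  0.03709492 -0.00908168]
flange n 193 slope x,y [ 0.002 -0.023] z 0.0856 rms 0.0019 circle ((515.65576171875, 28.87451171875), 39.80963134765625)
```

>>> jog_arm:
  increments:
    - [0,0.002,0,0,0,0,0]
    - [0,0.002,0,0,0,0,0]

```text
time: 26.0
tool_pos: [0.5166, 0.0249, 0.1006]
tcp_rot: [-1.155, 1.292, -1.293]
wrist_force: [-1.6, -1.2, 5.7]
width: 0.153
```

Run:
```python
from h import *
goal((.5165,.0255,.095),np.radians(83.5));print(readout.read_state()['torque'])
flange(zlo=.07)
```

```text
t 26.0 pos [0.5166 0.0249 0.1006] R x [-0.113 -0.994  0.001] y [-0.001 -0.001 -1.   ] w 0.153 q6 1.69 F [-1.6 -1.2  5.7]
  shift [-0.0006  0.0056 -0.0001] turn [ 0.    -0.     0.001] deg [ 0.  -0.   0.1]
[-0.37772761  0.57128407 -0.04438037]
flange n 182 slope x,y [ 0.006 -0.002] z 0.0822 rms 0.0018 circle ((516.1103515625, 30.538862228393555), 39.57292175292969)
```

Upright and following; 5.7 N matches the spring. Continue.

>>> jog_arm:
  increments:
    - [0,0.002,-0.0003,0,0,0,0]
    - [0,0.002,0,0,0,0,0]
  force: 45

```text
time: 26.3
tool_pos: [0.5166, 0.0249, 0.0978]
tcp_rot: [-1.154, 1.292, -1.293]
wrist_force: [-2.7, -1.6, 8.0]
width: 0.158
```

Run:
```python
from h import *
goal((.5165,.0255,.095),np.radians(83.5));print(readout.read_state()['torque'])
flange(zlo=.07)
```

```text
t 26.3 pos [0.5166 0.0249 0.0978] R x [-0.113 -0.994  0.001] y [-0.    -0.001 -1.   ] w 0.158 q6 1.69 F [-2.7 -1.6  8. ]
  shift [-0.0006  0.0028 -0.0002] turn [-0.     0.     0.001] deg [-0.   0.   0.1]
[-0.36454819  0.6695054  -0.06796961]
flange n 195 slope x,y [0.006 0.006] z 0.0792 rms 0.0022 circle ((515.4140014648438, 30.112895965576172), 42.67768859863281)
```

>>> jog_arm:
  increments:
    - [0,0.002,-0.0003,0,0,0,0]
    - [0,0.0015,0,0,0,0,0]

```text
time: 26.6
tool_pos: [0.5166, 0.0249, 0.096]
tcp_rot: [-1.154, 1.291, -1.294]
wrist_force: [-4.0, -1.7, 9.0]
width: 0.157
```

Run:
```python
from h import *
goal((.5165,.0255,.095),np.radians(83.5));print(readout.read_state()['torque'])
flange(zlo=.07)
```

```text
t 26.6 pos [0.5166 0.0249 0.096 ] R x [-0.113 -0.994  0.002] y [ 0.    -0.002 -1.   ] w 0.157 q6 1.69 F [-4.  -1.7  9. ]
  shift [-0.0006  0.001  -0.0002] turn [-0.     0.     0.002] deg [-0.   0.   0.1]
[-0.33445279  0.79164835 -0.07609142]
flange n 211 slope x,y [-0.001 -0.003] z 0.0775 rms 0.0024 circle ((517.1434936523438, 27.518831253051758), 41.74308395385742)
```

>>> jog_arm:
  increments:
    - [0,0.0015,-0.0005,0,0,0,0]
    - [0,0.0015,0,0,0,0,0]
  force: 50

```text
time: 26.9
tool_pos: [0.5166, 0.0249, 0.095]
tcp_rot: [-1.154, 1.291, -1.294]
wrist_force: [-3.8, -1.7, 9.7]
width: 0.153
```

Run:
```python
from h import *
goal((.5165,.0255,.095),np.radians(83.5));print(readout.read_state()['torque'])
flange(zlo=.07)
```

```text
t 26.9 pos [0.5166 0.0249 0.095 ] R x [-0.113 -0.994  0.002] y [ 0.001 -0.002 -1.   ] w 0.153 q6 1.69 F [-3.8 -1.7  9.7]
  shift [-0.0006 -0.     -0.0002] turn [-0.001  0.     0.002] deg [-0.1  0.   0.1]
[-0.30773596  0.85507108 -0.00599102]
flange n 193 slope x,y [-0.    -0.014] z 0.0771 rms 0.0017 circle ((516.1588134765625, 28.56890869140625), 40.205379486083984)
```

>>> jog_arm:
  increments:
    - [0,0.0015,0,0,0,0,0]
    - [0,0.0015,0,0,0,0,0]

```text
time: 27.2
tool_pos: [0.5167, 0.0248, 0.0948]
tcp_rot: [-1.155, 1.291, -1.294]
wrist_force: [-6.1, -1.3, 13.0]
width: 0.157
```

Run:
```python
from h import *
goal((.5165,.0255,.095),np.radians(83.5));print(readout.read_state()['torque'])
flange(zlo=.07);flange(zlo=.07)
```

```text
t 27.2 pos [0.5167 0.0248 0.0948] R x [-0.113 -0.994  0.002] y [ 0.    -0.002 -1.   ] w 0.157 q6 1.69 F [-6.1 -1.3 13. ]
  shift [-0.0006 -0.0002 -0.0003] turn [-0.     0.     0.002] deg [-0.   0.   0.1]
[-0.33886803  1.14399544 -0.00588164]
flange n 194 slope x,y [ 0.002 -0.02 ] z 0.0763 rms 0.0018 circle ((516.1023559570312, 28.862834930419922), 39.53546905517578)
flange n 198 slope x,y [-0.008  0.002] z 0.0765 rms 0.0019 circle ((515.9735107421875, 29.28095817565918), 39.65926742553711)
```

Run:
```python
from h import *
for k in range(16): c=read_camera("side")
goal((.5165,.0255,.095),np.radians(83.5))
flange(zlo=.07)
i=c["img"].astype(int); b=cv2.merge([np.clip(i[...,0]-i[...,2]+100,0,255).astype(np.uint8)]*3)
print("roll",circ(ortho(b,np.array(c["world_from_camera"]),[c["fx"],c["fy"],c["cx"],c["cy"]],.513,.03,.071),.045,.513,.03,sign=1))
P=pts(c); m=(b[...,0]>125)&(np.hypot(P[...,0]-.513,P[...,1]-.03)<.06)&(P[...,2]>.05); print("roll z max",np.percentile(P[m][:,2],[50,90,98]))
```

```text
t 28.1 pos [0.5167 0.0249 0.0948] R x [-0.113 -0.994  0.002] y [ 0.    -0.002 -1.   ] w 0.154 q6 1.69 F [-5.  -1.6 13. ]
  shift [-0.0006 -0.0002 -0.0003] turn [-0.     0.     0.002] deg [-0.   0.   0.1]
flange n 207 slope x,y [-0.007 -0.012] z 0.0763 rms 0.0021 circle ((517.0202026367188, 30.117351531982422), 40.17417526245117)
roll [22.1305  0.515   0.028 ]
roll z max [0.45959547 0.46846887 0.4711295 ]
```

Run:
```python
from h import *
def rc(img,T,K):
    i=img.astype(int); b=cv2.merge([np.clip(i[...,0]-i[...,2]+100,0,255).astype(np.uint8)]*3)
    return [circ(ortho(b,T,K,.514,.027,z),.045,.514,.027,sign=1) for z in (.071,.052)]
for n in ["side2","side3","top2"]:
    d=np.load(n+".npz"); print(n,rc(d["img"],d["T"],d["K"]))
for n in ["side","top"]:
    c=read_camera(n); K=[c["fx"],c["fy"],c["cx"],c["cy"]]; P=pts(c); T=np.array(c["world_from_camera"]); print(n,rc(c["img"],T,K))
    h=cv2.cvtColor(c["img"],cv2.COLOR_BGR2HSV); m=(h[...,0]>95)&(h[...,0]<125)&(h[...,1]>90)&(np.hypot(P[...,0]-.513,P[...,1]-.03)<.06)&(c["range_z"]>0); q=P[m]; t=q[q[:,2]>np.percentile(q[:,2],90)-.004]
    print(len(q),len(t),np.percentile(q[:,2],[50,90]).round(4),"x",np.percentile(q[:,0],[1,99]).round(4),"y",np.percentile(q[:,1],[1,99]).round(4),"slope",np.linalg.lstsq(np.c_[t[:,:2]-[.514,.028],np.ones(len(t))],t[:,2],rcond=None)[0].round(3))
```

```text
side2 [array([4.87257e+01, 5.13000e-01, 3.00000e-02]), array([14.555 ,  0.5125,  0.027 ])]
side3 [array([3.76755e+01, 5.11500e-01, 3.10000e-02]), array([14.7222,  0.513 ,  0.027 ])]
top2 [array([3.22212e+01, 5.14000e-01, 2.60000e-02]), array([3.22056e+01, 5.15500e-01, 2.55000e-02])]
side [array([21.9602,  0.515 ,  0.028 ]), array([15.3904,  0.5135,  0.0275])]
196 87 [0.0659 0.0705] x [0.4715 0.5531] y [0.0326 0.078 ] slope [0.001 0.002 0.069]
top [array([0.7441, 0.519 , 0.0255]), array([0.6558, 0.5195, 0.026 ])]Traceback (most recent call last):
  File "<stdin>", line 9, in <module>
    return _quantile_unchecked(
        a, q, axis, out, overwrite_input, method, keepdims, weights)
    return _ureduce(a,
                    func=_quantile_ureduce_func,
    ...<5 lines>...
                    overwrite_input=overwrite_input,
                    method=method)
    r = func(a, **kwargs)
    result = _quantile(arr,
                       quantiles=q,
    ...<2 lines>...
                       out=out,
                       weights=wgt)
    slices_having_nans = np.isnan(arr[-1, ...])
                                  ~~~^^^^^^^^^
IndexError: index -1 is out of bounds for axis 0 with size 0
```

```bash
python3 -c "
from h import *
goal((.5165,.0255,.095),np.radians(83.5)); print(bot.finish_job())"
```

```text
t 28.25 pos [0.5167 0.0249 0.0948] R x [-0.113 -0.994  0.002] y [ 0.    -0.002 -1.   ] w 0.151 q6 1.69 F [-5.2 -0.7 12.9]
  shift [-0.0006 -0.0002 -0.0003] turn [-0.     0.     0.002] deg [-0.   0.   0.1]
the job is handed in; nothing more can be done
None
```

I laid the small blue roll flat on the turntable over the boss, put the spindle in the bore with its key in the keyway, pressed it home and handed in at 28.3 s, still gripping and pressing it. `finish_job` gives no verdict.

- **Key entry:** I turned the spindle to the keyway angle seen in the camera before lowering it. It slid in without a turning search under pressure.
- **Fault on the way:** at 70–90 N grip the wing slid in the fingers. The spindle jammed about 4 mm short, tilted about 11°. I straightened it in the bore, let go, and gripped it again on the centre at 40–50 N.
- **Spindle, last checks:**
  - The gripper moved down 8.9 mm from where the spindle rested on the plunger (9 mm expected), with a clear rise in force at the end.
  - The wrist showed a steady 13 N upward for the last second.
  - The flange measured level to about 0.02 rad.
- **Roll, last checks:** its top is flat at about 70 mm in the side camera (71 mm expected), and it had moved no more than about 3 mm, which is within the measurement scatter.

These checks were less certain:
- The two cameras disagreed by up to 9 mm in y, so I judged the centring from relative measurements and from how things fitted.
- The last top-camera fit of the roll was unusable because the arm hid it.
- A sideways force of about 5 N remained on the wrist.
- I did not re-measure the other things on the bench at the end.

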